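# Fold the magnifier away and face the painted figure to the front

## Task

Clear the view of the finished figure: fold the magnifier arm away, first its red outer section back until it lies fully over the silver inner section (leave the inner section standing well out meanwhile), then the folded pair fully home under the shelf. After that, turn the turntable by its rim studs until the red stud is in line with the yellow pointer. Do not touch the figure, leave the bottle, jar and mug where they stand, and let go of everything.

Things in the scene. Friction and masses are not known exactly. Their poses are not given: they have to be found in the camera images.
- shelf_edge (a point): Fixed wooden paint shelf, open below, beyond the work: board 400 mm long, 100 mm deep, 18 mm thick, underside 180 mm above the bench, carrying a row of pots up to 238 mm above the bench. This point is the middle of the board's front lower edge. Its x axis points from the front edge to the back (away from the robot), y along the edge to the left, z up. The shelf overhangs the folded arm's place, so the gripper must be tilted there, leaning back towards the robot.
- hinge (a point): Hinge of the magnifier arm on a fixed 16 mm post under the shelf (22 mm behind its front edge, 100 mm to the right of its middle). The point lies on the hinge axis (vertical), 53 mm above the bench, half-way up the two arm sections together. Same axes as shelf_edge.
- inner_arm (a joint): Angle of the silver inner section (bar 16 mm wide, 12 mm thick, at 40 to 52 mm height, 150 mm from hinge to elbow) about the hinge. 0 = home against its stop: it points along the shelf's +y, parallel to the edge and wholly under the board. Positive = swung out anticlockwise seen from above, towards the robot; at 1.57 it points along the shelf's -x; stop at 1.6. Stiff: it stays where left and takes 0.45 N m to move.
- elbow (a point): Elbow pivot between the inner and outer sections: vertical black knob 20 mm in diameter, 40 to 92 mm above the bench. The point lies on its axis, 53 mm above the bench, 150 mm from the hinge.
- outer_arm (a joint): Angle of the red outer section about the elbow. 0 = folded back against its stop, lying directly on top of the inner section with the lens near the hinge. Positive = unfolded, turning clockwise seen from above relative to the inner section; 3.14 would be straight on, stop at 2.9. So it is folded by turning it anticlockwise seen from above. Easy: 0.08 N m, stays where left.
- lens (a point): Centre of the round magnifier lens (48 mm in diameter with its black rim, 10 mm thick, level) at the end of the outer section, 120 mm from the elbow axis. The red bar from elbow to lens is 16 mm wide and 12 mm thick; bar and lens are centred 60 mm above the bench.
- turn_axis (a point): Centre of the white turntable (132 mm in diameter, top face 28 mm above the bench); the point lies on its vertical axis at the top face. Four upright rim studs, 14 mm in diameter and 16 mm tall (tops 44 mm above the bench), stand every 90 degrees on a circle of 56 mm radius; three are grey, one is red. Fixed round base beneath.
- red_stud (a point): Centre of the red stud, half-way up (36 mm above the bench). A red stripe on the disc leads from it to the figure; the figure looks towards it.
- pointer (a point): Where the red stud has to stand: the point on the stud circle, 36 mm up, in line with the yellow pointer stripe on the black tab of the fixed base, which sticks out from under the disc roughly towards the robot (71 to 91 mm from the axis).
- turntable (a joint): Angle of the disc, anticlockwise seen from above; the red stud is at the pointer at 0 and at 6.283. Turns from -1.2 to 7.5; needs 0.06 N m; pushed fast it coasts on a few degrees, pushed slowly it stays where left.
- figure (a point): Painted figure, 49 mm tall on a 25 mm round foot, fixed at the middle of the disc (foot on the disc's top face); not to be touched. The point is its centre, 53 mm above the bench.
- bottle_mid (a point): Centre of a blue dropper bottle, 25 mm in diameter, 80 mm tall, loose on the bench; leave alone. z up.
- jar_mid (a point): Centre of an orange jar with white lid, 52 mm in diameter, 65 mm tall, loose on the bench; leave alone. z up.
- mug_mid (a point): Centre of a white mug, 76 mm in diameter, 90 mm tall, with brushes up to 175 mm above the bench, loose on the bench; leave alone. z up.

How it is judged:
On the way, in this order (a step that is already met when the one before it is completed fails the run):
1. the outer section is folded fully back over the inner one (within 0.12 rad) while the inner one still stands out (more than 0.5 rad) (value of joint outer_arm below 0.12 rad and value of joint inner_arm above 0.5 rad), for 0.1 s.
2. the folded pair is home under the shelf (inner within 0.08 rad, outer within 0.12 rad) (value of joint inner_arm below 0.08 rad and value of joint outer_arm below 0.12 rad), for 0.2 s.
3. the red stud stands at the pointer (within 8 mm) (horizontal distance between red_stud and pointer below 0.008 m), for 0.2 s.
At the end, for the whole second after the job is handed in: The inner section is within 0.08 rad of home, the outer one folded within 0.12 rad, the red stud within 8 mm of the pointer line's place, and the turntable at rest (all of step 2 and horizontal distance between red_stud and pointer below 0.008 m and velocity of joint turntable between -0.05 and 0.05 rad/s); the robot touches nothing.
It fails at once if the figure is touched (contact force between figure_core and the fingers above 0.5 N or contact force between figure_core and the arm above 0.5 N).
It fails at once if the bottle, jar or mug is shifted by more than 15 mm or tipped (distance of any of bottle_mid, jar_mid, mug_mid from where it was at the start of the episode above 0.015 m or angle between any of bottle_mid, jar_mid, mug_mid's own z axis and vertical above 0.35 rad).
It also fails if it takes over 67 s, if anything falls off the work surface, if the arm or the gripper's body presses on something with over 40 N, if the wrist force passes 120 N, or if a joint passes its speed limit or range.

## Robot

A 6-joint arm with a two-finger parallel gripper is mounted at the origin on the work surface. World frame = base frame: x ahead of the robot, y to its left, z up, the work surface at z = 0. Lengths are in m, angles in rad, forces in N, time in s.
With the tool pointing down it reaches from about 0.375 to 0.925 m from the base axis. Payload 5.7 kg.
Tool frame: the origin (TCP) lies midway between the tips of the shut fingers; the grasp point (between the pads) lies 19 mm behind it; z points along the fingers, y is the direction in which the jaws open and shut (so a half turn about z gives the same grasp; the last joint's range is limited). The gripper opens to 88 mm and grips with 3 to 60 N. Pads are 20 mm wide; open, the fingers measure 115 mm over their backs; the gripper's body (75 mm by 178 mm) begins 61 mm behind the grasp point.
Start: joints at [-1.375, 0.359, 1.51, -0, 1.272, -0.115], TCP at [0.183, -0.571, 0.193] pointing down, gripper open.
Joint ranges: [-2.97, 2.97], [-1.01, 2.36], [0.21, 2.38], [-0.96, 4.11], [0.2, 2.71], [-2.98, 2.98]. Speed limits (rad/s): [2.39, 2.39, 3.14, 3.14, 3.14, 3.14].

## Interface

Orientations are given as a unit quaternion [x, y, z, w].
In Python, from rig import bot gives the robot as it stands.
- The arm moves only by the tool move_arm, never from a script. Its argument "plan" is a list of rows, each a list of 6 numbers: the shift along the tool's x, y, z in mm, then the turn, a rotation vector about the tool's x, y, z in degrees. In form: [[x, y, z, ax, ay, az], ...]. A call has 1 to 10 rows; each row is the pose to reach, as a shift and turn from the pose commanded when the call began, along the tool's axes at that moment; what a row does not reach only later rows make up. A row lasts 1/8 s, in which the tool goes at most 62.5 mm and 10.7 degrees, less where a joint would pass 70% of its speed; a pose out of reach is approached as far as the arm can. A call with a gripper value outside its range is refused whole. "gripper" is the closure, from -1 (fully open) to 1 (shut), set as the call begins (left out, the last holds). The fingers move at their own pace and stop on an object; "grip_force" is the grip in N (left out, the last holds). Time passes only in rows, so rows that repeat a pose let the fingers close. It gives the time, the measured TCP pose, the force and the opening at its end, in the units of the state.
- bot.observe(): the state, without advancing time (a new reading comes with each control period).
- bot.grab_frame(name): name is "side" or "top" or "wrist"; returns the picture (480x640x3 uint8, blue, green, red); there is no depth.
- bot.camera_params(name): a dict with "camera_matrix" (3x3 intrinsics, pixels), "world_to_cam" (4x4, takes a point from world to camera coordinates); the wrist camera has in their place "T_tool_cam" (4x4, takes a point from camera to tool coordinates, whose origin is the TCP and whose axes are the flange's). Camera axes: x right, y down, z forward; pixel columns grow to the right and rows downward; lengths in m; the calibration is good to about 2 mm. A picture is of the moment at which its call begins: read the wrist's pose just before it. camera_params takes no time and is no camera call.
- bot.hand_in(): hands the job in, once; it reports no verdict.
The state is a dict: "t": time; "q": joint angles; "qvel": joint speeds; "tau": joint torques, N m; "ee_pos": TCP position; "orientation": TCP orientation; "wrist_force": force on the tool from outside, world axes, zero at the start; "moment": the same for the moment, N m; "finger_gap": finger opening in m.
Only numpy, scipy, OpenCV 4.12 (cv2) and the standard library are available. Lean on these libraries where they do the work, as an engineer would, in place of code of your own. Each camera call takes 0.05 s, during which the arm holds its last target. There are 200 camera calls.

## Working session

There is one attempt and no reset: what is moved stays moved. The work goes in short steps, Python scripts to look and compute and a tool call to move; the robot and the scene stay as the last step left them, time stands still between calls to the robot, and variables do not carry over. Pictures are saved under pics/ and viewed, about 8 in all and at most 12, crops included, and the job is handed in when it is done.

Besides the shell and the picture viewer there is one more tool, called after "Request:" as a command line: name --pt "numbers of a row" for each row, then --argument value for the rest. move_arm: Moves the arm, as the interface text tells. Its arguments: {"type":"object","properties":{"plan":{"type":"array","items":{"type":"array","items":{"type":"number"}}},"gripper":{"type":"number"},"grip_force":{"type":"number"}},"required":["plan"]}

```bash
mkdir -p pics; ls
python3 - <<'E'
from rig import bot
import cv2,numpy as np
np.set_printoptions(precision=4,suppress=True)
for n in("top","side"):
    cv2.imwrite(f"pics/{n}0.png",bot.grab_frame(n)); p=bot.camera_params(n); print(n,p)
print(bot.camera_params("wrist")); print(bot.observe())
E
```

```text
pics
top {'camera_matrix': array([[472.2863,   0.    , 322.6733],
       [  0.    , 472.2863, 241.7996],
       [  0.    ,   0.    ,   1.    ]]), 'world_to_cam': array([[-0.0523, -0.9986, -0.0018,  0.0528],
       [-0.9741,  0.0514, -0.2202,  0.586 ],
       [ 0.22  , -0.0098, -0.9754,  1.1605],
       [ 0.    ,  0.    ,  0.    ,  1.    ]])}
side {'camera_matrix': array([[491.4554,   0.    , 321.8285],
       [  0.    , 491.4554, 243.2191],
       [  0.    ,   0.    ,   1.    ]]), 'world_to_cam': array([[-0.7829, -0.6221,  0.011 ,  0.4605],
       [-0.3773,  0.4606, -0.8034,  0.2973],
       [ 0.4947, -0.6331, -0.5953,  0.8942],
       [ 0.    ,  0.    ,  0.    ,  1.    ]])}
{'camera_matrix': array([[396.2479,   0.    , 316.3626],
       [  0.    , 396.2479, 239.7832],
       [  0.    ,   0.    ,   1.    ]]), 'T_tool_cam': array([[ 0.0001, -0.9646, -0.2636,  0.0709],
       [ 1.    ,  0.0002, -0.0005,  0.0011],
       [ 0.0006, -0.2636,  0.9646, -0.1913],
       [ 0.    ,  0.    ,  0.    ,  1.    ]])}
{'t': 0.1, 'q': array([-1.3751,  0.3594,  1.5113, -0.    ,  1.2725, -0.1151]), 'qvel': array([-0.0012,  0.0016, -0.0025,  0.001 ,  0.0027,  0.0012]), 'tau': array([  0.0005, -51.6359, -27.1408,   0.0676,   0.0277,  -0.    ]), 'ee_pos': array([ 0.1833, -0.5706,  0.1922]), 'orientation': array([ 0.988 ,  0.1547, -0.    , -0.0008]), 'wrist_force': array([-0.5236,  0.1069,  0.8552]), 'moment': array([ 0.023 ,  0.0002, -0.0268]), 'finger_gap': 0.08781561118831932}
```

View pics/top0.png

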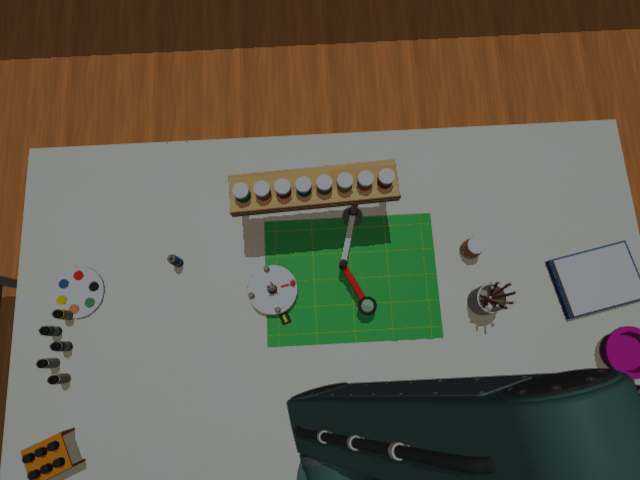

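View pics/side0.png

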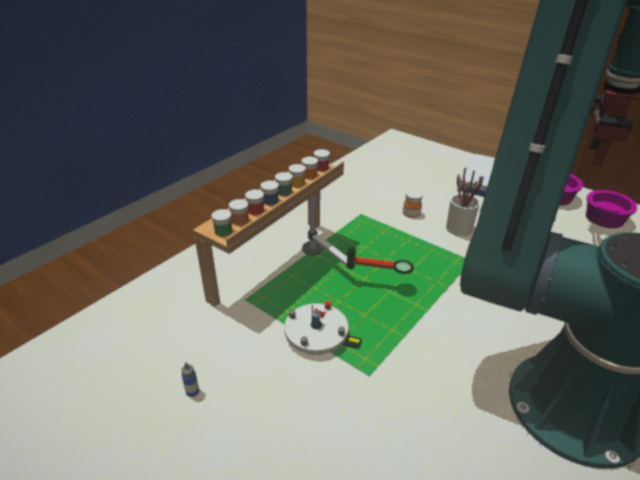

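Top view: elbow knob ≈(343,264), lens (367,306), shelf front edge (232,213)–(399,200), turntable centre (273,290), red stud (293,283), pointer tab ≈(285,317), jar (472,248), mug (490,298), bottle (175,261). Side view agrees (elbow (351,258), lens (403,267), turntable (317,327)).

```bash
cat > h.py <<'E'
from rig import bot
import cv2,numpy as np
from scipy.spatial.transform import Rotation as R
np.set_printoptions(precision=4,suppress=True)
def ray(name,uv,z,st=None):
    p=bot.camera_params(name);K=p["camera_matrix"]
    if name=="wrist":
        T=np.eye(4);T[:3,:3]=R.from_quat(st["orientation"]).as_matrix();T[:3,3]=st["ee_pos"];T=T@p["T_tool_cam"]
    else: T=np.linalg.inv(p["world_to_cam"])
    d=T[:3,:3]@np.linalg.inv(K)@np.r_[uv,1.];o=T[:3,3]
    return o+d*(z-o[2])/d[2]
def blobs(img,lo,hi,minA=6):
    h=cv2.cvtColor(img,cv2.COLOR_BGR2HSV);lo=np.array(lo);hi=np.array(hi)
    if lo[0]<0: m=cv2.inRange(h,np.r_[0,lo[1:]],hi)|cv2.inRange(h,np.r_[180+lo[0],lo[1:]],np.r_[180,hi[1:]])
    else: m=cv2.inRange(h,lo,hi)
    n,l,s,c=cv2.connectedComponentsWithStats(m)
    return [(s[i,4],s[i,:4],c[i]) for i in range(1,n) if s[i,4]>=minA],l
E
python3 - <<'E'
from h import *
img=cv2.imread("pics/top0.png")
for nm,lo,hi in(("red",(-8,120,80),(8,255,255)),("yel",(22,120,100),(33,255,255))):
    for a,b,c in blobs(img,lo,hi)[0]:
        if 225<c[0]<420 and 180<c[1]<350: print(nm,a,b,c,"z=.06",ray("top",c,.06)[:2],"z=.036",ray("top",c,.036)[:2],"z.015",ray("top",c,.015)[:2])
for nm,uv,z in(("edgeL",(232,213),.18),("edgeR",(399,200),.18),("elbow",(343,264),.092),("lens",(367,306),.065),("turn",(273,290),.028),("bottle",(175,261),.06),("jar",(475,243),.065),("mug",(490,298),.09),("hingepost",(353,213),.05)):
    print(nm,ray("top",uv,z))
c=cv2.resize(img[190:350,225:425],None,fx=4,fy=3.75*4/3.75,interpolation=cv2.INTER_CUBIC)[:600]
cv2.imwrite("pics/crop0.png",c[:, :800])
E
```

```text
red 201 [344 266  21  33] [353.5771 282.9552] z=.06 [ 0.4772 -0.0514] z=.036 [ 0.4804 -0.0531] z.015 [ 0.4832 -0.0546]
red 19 [291 280   4   6] [292.5263 282.6316] z=.06 [0.4863 0.1045] z=.036 [0.4896 0.1059] z.015 [0.4926 0.1071]
red 12 [281 284   8   4] [284.3333 285.3333] z=.06 [0.4804 0.1257] z=.036 [0.4837 0.1275] z.015 [0.4865 0.1291]
yel 16 [283 315   4   7] [284.5 318. ] z=.06 [0.3979 0.1281] z=.036 [0.3995 0.13  ] z.015 [0.4009 0.1316]
edgeL [0.6436 0.235  0.18  ]
edgeR [ 0.6549 -0.1647  0.18  ]
elbow [ 0.5222 -0.0258  0.092 ]
lens [ 0.4166 -0.0809  0.065 ]
turn [0.4741 0.1581 0.028 ]
bottle [0.5584 0.4058 0.06  ]
jar [ 0.564  -0.3724  0.065 ]
mug [ 0.4182 -0.3838  0.09  ]
hingepost [ 0.6657 -0.063   0.05  ]
```

View pics/crop0.png

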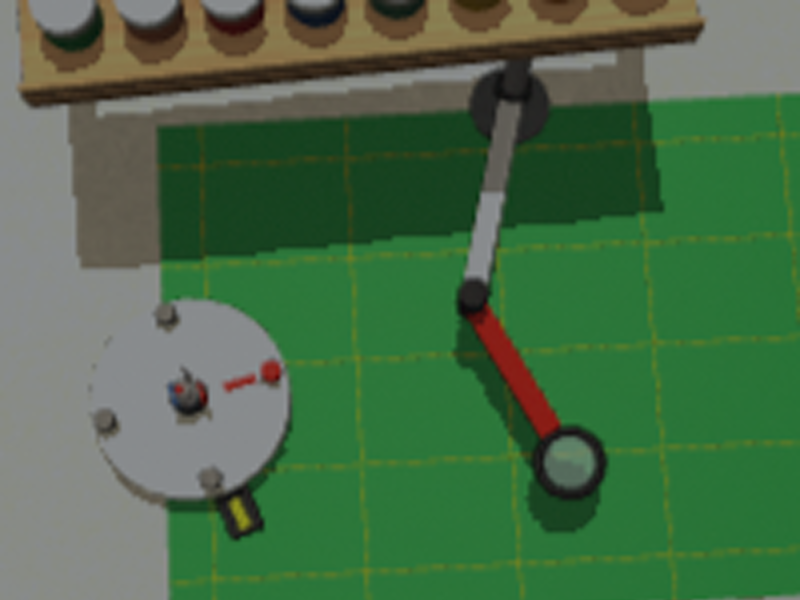

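Crop (×4): elbow (473,295), lens (569,461), red stud (271,371), pointer stripe (240,511), shelf lower edge (32,104)–(700,40). Distances fit (hinge–elbow ≈0.155, elbow–lens ≈0.119): inner ≈1.29 rad, outer ≈2.4 rad, red stud 86° anticlockwise of the pointer. Now approach the left side of the red bar with fingers shut, tilted 20°.

```bash
cat >> h.py <<'E'
def pose(p,tilt,yaw):
    t,y=np.radians([tilt,yaw]);c,s=np.cos,np.sin
    z=np.array([s(t)*c(y),s(t)*s(y),-c(t)]);x=np.array([c(t)*c(y),c(t)*s(y),s(t)])
    return np.array(p,float),R.from_matrix(np.c_[x,np.cross(z,x),z])
def rows(tg,start=None):
    """tg: list of (pos,tilt,yaw,n); prints rows relative to start pose, 10 per call"""
    st=bot.observe()
    p,r=start or (st["ee_pos"],R.from_quat(st["orientation"]))
    seq=[];cp,cr=p,r
    for P,t,y,n in tg:
        P,Q=pose(P,t,y);d=(cr.inv()*Q).as_rotvec()
        for k in range(1,n+1): seq.append((cp+(P-cp)*k/n,cr*R.from_rotvec(d*k/n)))
        cp,cr=P,Q
    for i in range(0,len(seq),10):
        print([[*map(int,np.round(r.inv().apply(a-p)*1000))]+[float(v) for v in np.round(np.degrees((r.inv()*b).as_rotvec()),1)+0.] for a,b in seq[i:i+10]])
        p,r=seq[min(i+9,len(seq)-1)]
E
python3 - <<'E'
from h import *
rows([((.30,-.3,.25),10,8,6),((.437,-.022,.20),20,0,6),((.437,-.022,.20),20,0,2),((.437,-.022,.045),20,0,6)])
E
```

```text
[[32, -37, -10, -0.2, 1.7, 1.6], [65, -74, -19, -0.3, 3.3, 3.3], [97, -111, -29, -0.5, 5.0, 4.9], [129, -148, -38, -0.6, 6.6, 6.5], [162, -185, -48, -0.8, 8.3, 8.1], [194, -222, -57, -0.9, 10.0, 9.8], [230, -259, -49, -1.3, 11.6, 11.1], [266, -296, -41, -1.7, 13.3, 12.4], [302, -333, -32, -2.1, 14.9, 13.7], [337, -371, -24, -2.4, 16.6, 15.0]]
[[22, -45, 15, -0.3, 1.7, 1.3], [43, -90, 30, -0.7, 3.3, 2.6], [43, -90, 30, -0.7, 3.3, 2.6], [43, -90, 30, -0.7, 3.3, 2.6], [36, -91, 55, -0.7, 3.3, 2.6], [28, -91, 80, -0.7, 3.3, 2.6], [21, -91, 104, -0.7, 3.3, 2.6], [13, -91, 129, -0.7, 3.3, 2.6], [6, -91, 154, -0.7, 3.3, 2.6], [-1, -91, 179, -0.7, 3.3, 2.6]]
```

Request:
move_arm --pt "32 -37 -10 -0.2 1.7 1.6" --pt "65 -74 -19 -0.3 3.3 3.3" --pt "97 -111 -29 -0.5 5 4.9" --pt "129 -148 -38 -0.6 6.6 6.5" --pt "162 -185 -48 -0.8 8.3 8.1" --pt "194 -222 -57 -0.9 10 9.8" --pt "230 -259 -49 -1.3 11.6 11.1" --pt "266 -296 -41 -1.7 13.3 12.4" --pt "302 -333 -32 -2.1 14.9 13.7" --pt "337 -371 -24 -2.4 16.6 15" --gripper 1

```text
t: 1.35
ee_pos: [0.3911, -0.1134, 0.2167]
orientation: [0.989, 0.023, 0.146, -0.002]
wrist_force: [0.2, -0.5, -0.8]
finger_gap: 0.0005
```

Request:
move_arm --pt "22 -45 15 -0.3 1.7 1.3" --pt "43 -90 30 -0.7 3.3 2.6" --pt "43 -90 30 -0.7 3.3 2.6" --pt "43 -90 30 -0.7 3.3 2.6"

```text
t: 1.85
ee_pos: [0.4362, -0.0227, 0.2002]
orientation: [0.985, 0.001, 0.174, 0.0]
wrist_force: [-0.2, -0.2, -0.6]
finger_gap: 0.0002
```

Run:
```python
from h import *
st=bot.observe();im=bot.grab_frame("wrist");cv2.imwrite("pics/w1.png",im)
print(st["t"],st["ee_pos"],st["finger_gap"],R.from_quat(st["orientation"]).as_matrix()[:,2])
for a,b,c in blobs(im,(-8,120,60),(8,255,255),30)[0]: print(a,b,c,ray("wrist",c,.06,st)[:2],ray("wrist",c,.044,st)[:2])
```

```text
1.85 [ 0.4362 -0.0227  0.2002] 0.0002250758058734594 [ 0.3418 -0.0004 -0.9398]
1834 [318 175  63 101] [349.2961 226.639 ] [ 0.4774 -0.0527] [ 0.4793 -0.054 ]
298 [149 209  39  20] [170.104  219.0805] [0.4838 0.1042] [0.4859 0.1101]
129 [118 220  12  19] [123.6434 228.9922] [0.475  0.1445] [0.4767 0.1523]
37 [ 93 223   7   7] [ 96.2162 226.    ] [0.4776 0.1686] [0.4794 0.1775]
212 [322 295  26  46] [334.033  316.3491] [ 0.3999 -0.0392] [ 0.3981 -0.0399]
45 [308 316   4  24] [309.5556 328.0222] [ 0.39   -0.0182] [ 0.3878 -0.018 ]
```

View pics/w1.png

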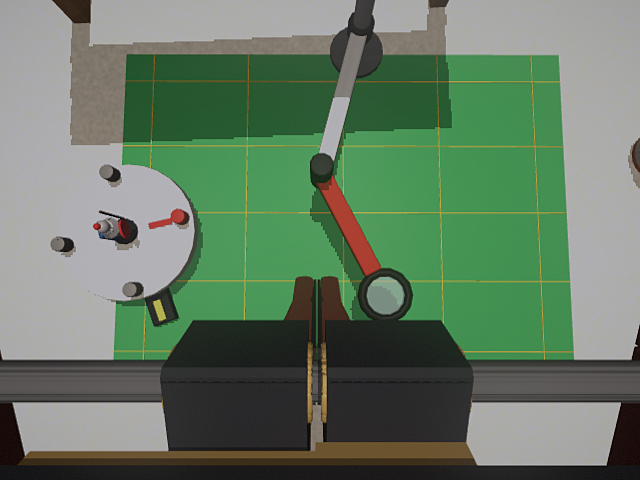

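Wrist view: elbow knob top (322,160), red bar to lens (385,295), hinge (361,22), studs red (178,215), grey (107,172),(59,243),(130,289), yellow stripe ≈(159,309); fingertips clear to the left of the bar.

Run:
```python
from h import *
st=bot.observe();im=cv2.imread("pics/w1.png")
W=lambda u,z:ray("wrist",u,z,st)[:2]
E=W((322,160),.092);L=W((385,295),.06);H=W((361,22),.065)
print("E",E,"L",L,"H",H,np.linalg.norm(L-E),np.linalg.norm(H-E))
S=np.array([W(u,.044) for u in((178,215),(107,172),(59,243),(130,289))]);print(S,S.mean(0),np.linalg.norm(S-S.mean(0),axis=1))
for a,b,c in blobs(im,(22,120,100),(33,255,255),60)[0]: print("yel",a,b,c,W(c,.015),W(c,.028))
print("angle bar",np.degrees(np.arctan2(*(L-E)[::-1])))
def fold(phi,off,r=.075):
    f=np.radians(phi);q=E+r*np.array([np.cos(f),np.sin(f)])+off*np.array([np.sin(f),-np.cos(f)]);return (q[0],q[1],.045)
rows([((.437,-.022,.045),20,0,6)]+[(fold(207,.04),20,0,2),(fold(210,.024),20,0,2)])
T=[(fold(p,.024),20,0,1) for p in range(216,336,6)]
rows(T,start=pose(fold(210,.024),20,0))
print(T[-1])
```

```text
E [ 0.528  -0.0295] L [ 0.4183 -0.0841] H [ 0.6626 -0.0653] 0.1225181688768925 0.13934792738416216
[[0.4904 0.102 ]
 [0.5305 0.1689]
 [0.4646 0.2098]
 [0.4229 0.1435]] [0.4771 0.1561] [0.0556 0.0549 0.0552 0.0556]
yel 116 [449  77 111   6] [505.1638  80.931 ] [ 0.6325 -0.2178] [ 0.626  -0.2114]
yel 92 [153 145  92   1] [198.5 145. ] [0.5656 0.0936] [0.5614 0.0896]
yel 119 [449 144 114   5] [506.7059 146.0084] [ 0.5645 -0.2167] [ 0.5603 -0.2103]
yel 115 [443 196  96  20] [498.1826 210.8783] [ 0.4986 -0.2055] [ 0.4965 -0.1995]
yel 60 [195 212  52   9] [223.9 212.6] [0.497  0.0668] [0.495  0.0637]
yel 62 [248 212  62   1] [278.5 212. ] [0.4975 0.0126] [0.4956 0.0113]
yel 66 [353 212  66   1] [385.5 212. ] [ 0.4975 -0.0936] [ 0.4955 -0.0913]
yel 109 [481 262  89  21] [527.7523 279.2661] [ 0.431  -0.2319] [ 0.4312 -0.225 ]
yel 70 [177 280  69   2] [211.4857 280.0143] [0.4304 0.0777] [0.4307 0.0742]
yel 171 [153 299  13  22] [159.0936 309.6374] [0.4018 0.128 ] [0.403  0.1229]
yel 120 [463 351 110   9] [519.025  351.3167] [ 0.3618 -0.2204] [ 0.3643 -0.2139]
angle bar -153.50555548768003
[[-
[... 248 characters left out ...]
150, 0.1, 0.0, 0.0], [-39, 22, 151, 0.1, 0.0, 0.0]]
[[2, 8, 1, 0.0, 0.0, 0.0], [5, 16, 2, 0.0, 0.0, 0.0], [8, 23, 3, 0.0, 0.0, 0.0], [13, 30, 5, 0.0, 0.0, 0.0], [18, 36, 6, 0.0, 0.0, 0.0], [23, 42, 8, 0.0, 0.0, 0.0], [29, 47, 11, 0.0, 0.0, 0.0], [36, 52, 13, 0.0, 0.0, 0.0], [43, 55, 15, 0.0, 0.0, 0.0], [50, 58, 18, 0.0, 0.0, 0.0]]
[[7, 2, 3, 0.0, 0.0, 0.0], [15, 3, 6, 0.0, 0.0, 0.0], [23, 4, 8, 0.0, 0.0, 0.0], [31, 3, 11, 0.0, 0.0, 0.0], [38, 2, 14, 0.0, 0.0, 0.0], [46, 0, 17, 0.0, 0.0, 0.0], [53, -3, 19, 0.0, 0.0, 0.0], [60, -7, 22, 0.0, 0.0, 0.0], [66, -11, 24, 0.0, 0.0, 0.0], [72, -17, 26, 0.0, 0.0, 0.0]]
((np.float64(0.5809076441094481), np.float64(-0.0877682154272495), 0.045), 20, 0, 1)
```

Request:
move_arm --pt "-9 0 24 0 0 0" --pt "-18 -1 49 0 0 0" --pt "-26 -1 73 0 0 0" --pt "-35 -1 98 0 0 0" --pt "-44 -1 122 0 0 0" --pt "-53 -2 146 0 0 0" --pt "-50 1 147 0 0 0" --pt "-47 4 148 0 0 0" --pt "-43 13 150 0 0 0" --pt "-39 22 151 0 0 0"

```text
t: 3.15
ee_pos: [0.453, -0.0462, 0.0465]
orientation: [0.985, -0.0, 0.175, 0.001]
wrist_force: [0.0, -0.8, 1.1]
finger_gap: 0.0007
```

Request:
move_arm --pt "2 8 1 0 0 0" --pt "5 16 2 0 0 0" --pt "8 23 3 0 0 0" --pt "13 30 5 0 0 0" --pt "18 36 6 0 0 0" --pt "23 42 8 0 0 0" --pt "29 47 11 0 0 0" --pt "36 52 13 0 0 0" --pt "43 55 15 0 0 0" --pt "50 58 18 0 0 0"

```text
t: 4.4
ee_pos: [0.5052, -0.1031, 0.0454]
orientation: [0.985, -0.0, 0.174, 0.0]
wrist_force: [0.8, -0.7, -0.2]
finger_gap: 0.0005
```

Request:
move_arm --pt "7 2 3 0 0 0" --pt "15 3 6 0 0 0" --pt "23 4 8 0 0 0" --pt "31 3 11 0 0 0" --pt "38 2 14 0 0 0" --pt "46 0 17 0 0 0"

```text
t: 5.15
ee_pos: [0.5541, -0.1027, 0.045]
orientation: [0.985, -0.0, 0.174, 0.0]
wrist_force: [0.4, -0.3, -0.4]
finger_gap: 0.0003
```

Run:
```python
from h import *
st=bot.observe();im=bot.grab_frame("wrist");t=bot.grab_frame("top")
print(st["ee_pos"],st["wrist_force"])
cv2.imwrite("pics/c2.png",np.vstack([cv2.resize(im[:320,160:560],(800,640))[:360],cv2.resize(t[185:305,230:430],(400,240))@np.eye(3) if 0 else np.pad(cv2.resize(t[185:305,230:430],(400,240)),((0,0),(0,400),(0,0)))]))
```

```text
[ 0.5541 -0.1027  0.045 ] [ 0.4307 -0.3149 -0.3844]
```

View pics/c2.png

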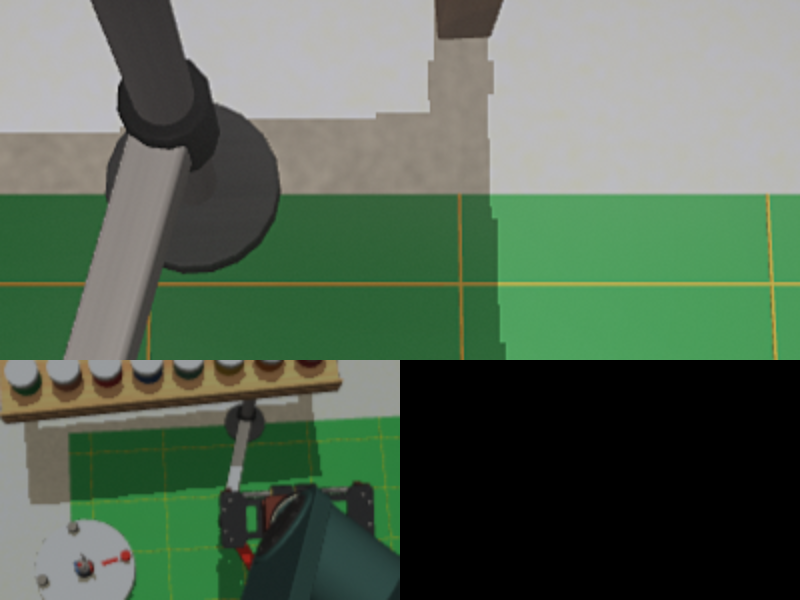

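The hand covers most of it; a red patch at ≈(352,282) in the top image could be the bar unmoved. Checking the side view and red masks.

Run:
```python
from h import *
im=bot.grab_frame("side");t=bot.grab_frame("top")
for n,i in(("top",t),("side",im)):
  for a,b,c in blobs(i,(-8,120,60),(8,255,255),10)[0]: print(n,a,b,c)
cv2.imwrite("pics/s2.png",cv2.resize(im[200:400,220:480],(780,600)))
```

```text
top 67 [361 253  11  17] [365.1791 257.9701]
top 66 [ 74 271   9   9] [ 77.9394 274.9697]
top 53 [349 278   8  12] [352.9057 282.7358]
top 20 [290 280   5   6] [292.4 282.6]
top 12 [281 284   8   4] [284.3333 285.3333]
top 32 [492 285  15  12] [498.5938 291.    ]
side 87 [317 161  12  10] [322.6552 165.7011]
side 22 [371 185   8   9] [373.7727 188.4545]
side 145 [248 203  16  12] [255.531  208.5586]
side 184 [353 258  41   9] [372.5815 262.2011]
side 27 [325 302   5   7] [327.3333 304.5556]
side 10 [321 312   4   5] [322.6 313.5]
```

View pics/s2.png

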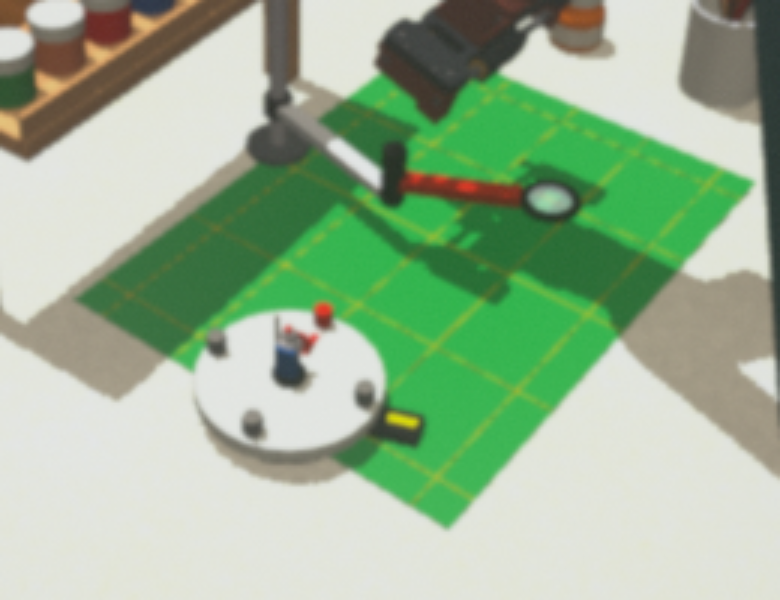

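Run:
```python
from h import *
st=bot.observe()
for P in(st["ee_pos"],[.526,-.028,.092],[.417,-.082,.06],[.437,-.022,.045],[.554,-.103,.1]):
  o=[]
  for n in("side","top"):
    p=bot.camera_params(n);c=p["world_to_cam"]@np.r_[P,1];u=p["camera_matrix"]@c[:3];o.append(u[:2]/u[2])
  print(P,*o)
# triangulate bar mid and E-tip from two views
def proj(n): p=bot.camera_params(n);return p["camera_matrix"]@p["world_to_cam"][:3]
for a,b in(((343,264),(351,253)),((367,306),(403,267)),):
  X=cv2.triangulatePoints(proj("top"),proj("side"),np.array(a,float),np.array(b,float));print(a,b,X[:3,0]/X[3,0])
```

```text
[ 0.5536 -0.1026  0.045 ] [359.079  245.2465] [370.7697 253.7903]
[0.526, -0.028, 0.092] [351.3733 248.5085] [343.7896 262.4469]
[0.417, -0.082, 0.06] [403.5757 266.9789] [367.2475 305.9812]
[0.437, -0.022, 0.045] [381.2046 281.7868] [342.8437 299.9059]
[0.554, -0.103, 0.1] [360.3413 226.6773] [373.0459 249.3645]
(343, 264) (351, 253) [ 0.5245 -0.0261  0.0808]
(367, 306) (403, 267) [ 0.4175 -0.0811  0.0601]
```

Run:
```python
from h import *
st=bot.observe();im=bot.grab_frame("wrist");print(st["ee_pos"],st["q"],st["finger_gap"])
print(ray("wrist",(242,55),.065,st))
s=bot.grab_frame("side")[210:290,320:420]
t=bot.grab_frame("top")[230:310,330:430]
cv2.imwrite("pics/w3.png",np.hstack([cv2.resize(im,(480,360)),np.vstack([cv2.resize(s,(320,180)),cv2.resize(t,(320,180))])]))
```

```text
[ 0.5536 -0.1026  0.045 ] [-0.4059  0.3774  2.0613  0.3517  0.4021  0.8611] 0.00039355492986594385
[ 0.6601 -0.0677  0.065 ]
```

View pics/w3.png

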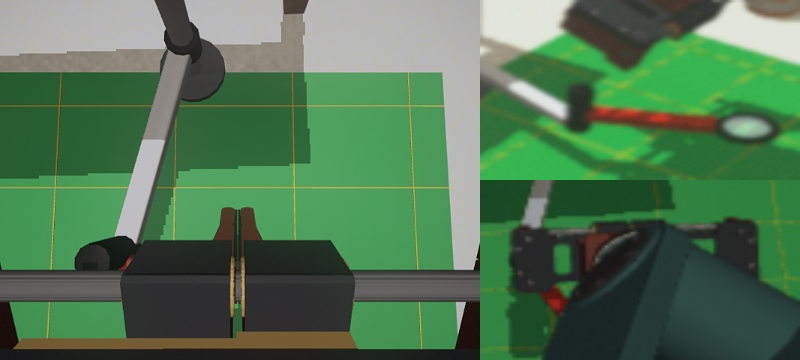

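Wrist: silver bar and elbow knob at left ≈(100,255), fingertips ≈(240,208). Side inset: the finger ends short of where the reported TCP projects, and bar and lens are unmoved – so the fingers may have gone over the bar. Checking heights against the mat corner.

Run:
```python
from h import *
def st(p,t): 
    P,Q=pose(p,t,0);return dict(ee_pos=P,orientation=Q.as_quat())
print("top",ray("top",(431,213.5),0)[:2])
for dz in(0,.01,.02):
  print(dz,"w1",ray("wrist",(559,55),0,st((.4362,-.0227,.2002+dz),20))[:2],"now",ray("wrist",(589,96),0,st((.5536,-.1026,.045+dz),20))[:2])
im=bot.grab_frame("side")
cv2.imwrite("pics/s4.png",cv2.resize(im[190:290,310:430],(720,600),interpolation=cv2.INTER_CUBIC))
def pr(P): p=bot.camera_params("side");c=p["world_to_cam"]@np.r_[P,1];u=p["camera_matrix"]@c[:3];return ((u[:2]/u[2])-[310,190])*6
Z=np.array([.342,0,-.94]);T=np.array([.5536,-.1026,.045])
for d in(0,.01,.02,.04,.06,.08): print(d,pr(T-d*Z))
```

```text
top [ 0.6672 -0.283 ]
0 w1 [ 0.6683 -0.2822] now [ 0.6693 -0.2811]
0.01 w1 [ 0.674  -0.2886] now [ 0.6739 -0.2882]
0.02 w1 [ 0.6797 -0.2949] now [ 0.6785 -0.2953]
0 [294.5397 331.5579]
0.01 [302.738  316.2325]
0.02 [311.0366 300.7197]
0.04 [327.9421 269.1178]
0.06 [345.2715 236.7234]
0.08 [363.041  203.5064]
```

View pics/s4.png

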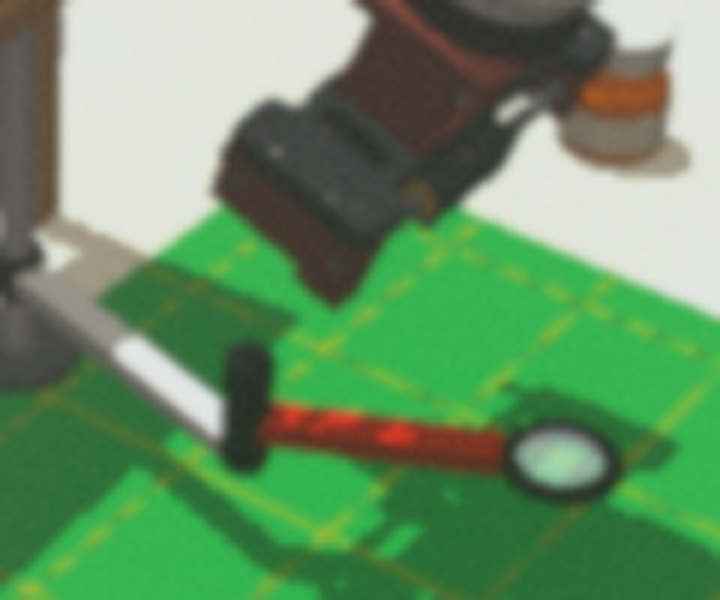

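Pose is right (mat corner agrees within 2 mm), but the real fingertips end ≈25–28 mm behind the TCP (side: tip at ≈(335,300) in the crop versus predicted (294,331)), so they went over the bar. I'll redo it about 20 mm lower, near vertical.

Run:
```python
from h import *
E=np.array([.526,-.028])
def fold(phi,off,r=.075,z=.025):
    f=np.radians(phi);q=E+r*np.array([np.cos(f),np.sin(f)])+off*np.array([np.sin(f),-np.cos(f)]);return (q[0],q[1],z)
a=fold(205,.04)
rows([((.54,-.10,.14),12,0,2),((a[0],a[1],.14),5,0,4),(a,5,0,4)])
s=pose(a,5,0)
T=[(fold(210,.022),5,0,4)]+[(fold(p,.022,.075 if p<270 else .075-.02*(p-270)/76),5,0,1) for p in range(217,344,8)]
rows(T,start=s)
```

```text
[[10, -1, -47, 0.0, -4.0, 0.0], [20, -3, -94, 0.0, -8.0, 0.0], [-3, -22, -102, 0.0, -9.8, 0.0], [-26, -41, -111, 0.0, -11.5, 0.0], [-50, -60, -119, 0.0, -13.3, 0.0], [-73, -79, -128, 0.0, -15.0, 0.0], [-83, -79, -101, 0.0, -15.0, 0.0], [-93, -79, -74, 0.0, -15.0, 0.0], [-102, -79, -47, 0.0, -15.0, 0.0], [-112, -79, -20, 0.0, -15.0, 0.0]]
[[2, 6, 0, 0.0, 0.0, 0.0], [4, 12, 0, 0.0, 0.0, 0.0], [7, 17, 1, 0.0, 0.0, 0.0], [9, 23, 1, 0.0, 0.0, 0.0], [12, 32, 1, 0.0, 0.0, 0.0], [16, 42, 1, 0.0, 0.0, 0.0], [22, 51, 2, 0.0, 0.0, 0.0], [29, 59, 3, 0.0, 0.0, 0.0], [37, 67, 3, 0.0, 0.0, 0.0], [46, 73, 4, 0.0, 0.0, 0.0]]
[[10, 5, 1, 0.0, 0.0, 0.0], [20, 7, 2, 0.0, 0.0, 0.0], [30, 7, 3, 0.0, 0.0, 0.0], [40, 5, 4, 0.0, 0.0, 0.0], [49, 2, 4, 0.0, 0.0, 0.0], [58, -2, 5, 0.0, 0.0, 0.0], [65, -7, 6, 0.0, 0.0, 0.0], [72, -12, 6, 0.0, 0.0, 0.0], [78, -19, 7, 0.0, 0.0, 0.0], [82, -25, 7, 0.0, 0.0, 0.0]]
```

Request:
move_arm --pt "10 -1 -47 0 -4 0" --pt "20 -3 -94 0 -8 0" --pt "-3 -22 -102 0 -9.8 0" --pt "-26 -41 -111 0 -11.5 0" --pt "-50 -60 -119 0 -13.3 0" --pt "-73 -79 -128 0 -15 0" --pt "-83 -79 -101 0 -15 0" --pt "-93 -79 -74 0 -15 0" --pt "-102 -79 -47 0 -15 0" --pt "-112 -79 -20 0 -15 0"

```text
t: 6.8
ee_pos: [0.4417, -0.0239, 0.0249]
orientation: [0.999, -0.0, 0.044, 0.0]
wrist_force: [-0.2, -0.2, 0.0]
finger_gap: 0.0005
```

Request:
move_arm --pt "2 6 0 0 0 0" --pt "4 12 0 0 0 0" --pt "7 17 1 0 0 0" --pt "9 23 1 0 0 0" --pt "12 32 1 0 0 0" --pt "16 42 1 0 0 0"

```text
t: 7.55
ee_pos: [0.4577, -0.0664, 0.0261]
orientation: [0.999, -0.0, 0.044, 0.0]
wrist_force: [-0.1, 0.3, -0.2]
finger_gap: 0.0004
```

Run:
```python
from h import *
st=bot.observe();print(st["t"],st["ee_pos"],st["wrist_force"])
for n in("side","wrist"):
  i=bot.grab_frame(n);cv2.imwrite(f"pics/m_{n}.png",i)
  for a,b,c in blobs(i,(-8,120,60),(8,255,255),40)[0]: print(n,a,b,c)
```

```text
7.55 [ 0.4577 -0.0664  0.0261] [-0.1299  0.2884 -0.2281]
side 87 [317 161  12  10] [322.5402 165.6782]
side 145 [248 203  16  12] [255.5655 208.5517]
side 117 [354 254  24   8] [365.7607 258.2222]
wrist 8559 [211 133 188 182] [306.4127 225.7349]
wrist 71 [327 289  15  16] [335.2113 297.8873]
```

```bash
cat >> h.py <<'E'
def bar(im,st,z=.066,name="wrist"):
    bl,l=blobs(im,(-8,120,60),(8,255,255),40)
    k=max(range(len(bl)),key=lambda i:bl[i][0]);c=bl[k][2]
    i=[j for j in range(1,l.max()+1) if (l==j).sum()==bl[k][0]][0]
    v,u=np.nonzero(l==i);P=np.array([ray(name,(a,b),z,st)[:2] for a,b in list(zip(u,v))[::max(1,len(u)//150)]])
    vx,vy,x,y=cv2.fitLine(P.astype(np.float32),cv2.DIST_HUBER,0,.01,.01).ravel()
    return np.array([x,y]),np.degrees(np.arctan2(vy,vx))
E
python3 - <<'E'
from h import *
st=bot.observe();print(bar(cv2.imread("pics/m_wrist.png"),st))
E
```

```text
(array([ 0.4891, -0.0689], dtype=float32), np.float32(41.852222))
```

View pics/m_wrist.png

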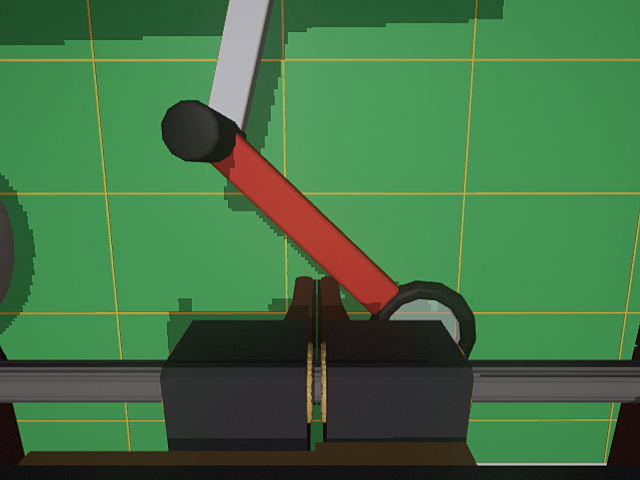

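Bar now turned from 207° to 222°: the push works (elbow (192,130), lens (430,315)). Continue.

Request:
move_arm --pt "6 9 1 0 0 0" --pt "13 17 2 0 0 0" --pt "21 25 2 0 0 0" --pt "30 31 3 0 0 0" --pt "40 36 4 0 0 0" --pt "50 38 5 0 0 0" --pt "60 38 6 0 0 0" --pt "70 36 7 0 0 0" --pt "79 33 7 0 0 0" --pt "88 29 8 0 0 0"

```text
t: 8.9
ee_pos: [0.5468, -0.0947, 0.0258]
orientation: [0.999, -0.0, 0.044, 0.0]
wrist_force: [-0.6, -2.5, 0.7]
finger_gap: 0.0008
```

Run:
```python
from h import *
st=bot.observe();print(st["t"],st["ee_pos"],st["wrist_force"])
i=bot.grab_frame("wrist");cv2.imwrite("pics/m2.png",i)
print(bar(i,st))
for a,b,c in blobs(i,(-8,120,60),(8,255,255),40)[0]: print(a,b,c)
```

```text
8.9 [ 0.5468 -0.0947  0.0258] [-0.5793 -2.5456  0.6786]
(array([ 0.5633, -0.0862], dtype=float32), np.float32(-60.207363))
7761 [158 209 202 134] [269.7941 275.4761]
```

Request:
move_arm --pt "7 -6 1 0 0 0" --pt "13 -12 1 0 0 0" --pt "19 -19 2 0 0 0" --pt "23 -25 2 0 0 0" --pt "26 -31 2 0 0 0"

```text
t: 9.57
ee_pos: [0.5725, -0.0635, 0.026]
orientation: [0.999, -0.0, 0.044, 0.0]
wrist_force: [1.4, -1.7, -1.0]
finger_gap: 0.0008
```

Run:
```python
from h import *
st=bot.observe();print(st["t"],st["ee_pos"],st["wrist_force"])
i=bot.grab_frame("wrist");cv2.imwrite("pics/m3.png",i)
print(bar(i,st))
for a,b,c in blobs(i,(-8,120,60),(8,255,255),40)[0]: print(a,b,c)
```

```text
9.575 [ 0.5725 -0.0635  0.026 ] [ 1.3621 -1.7437 -1.0194]
(array([ 0.5946, -0.0521], dtype=float32), np.float32(-20.55612))
5186 [243 187  80 134] [283.65   255.6174]
254 [292 277  20  41] [301.4528 294.6929]
```

View pics/m3.png

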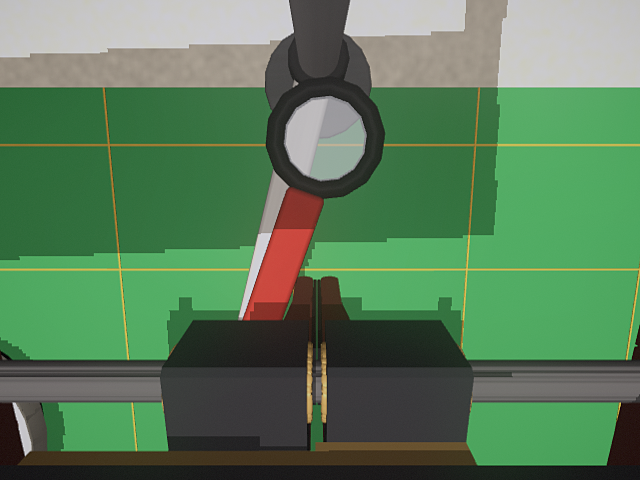

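Nearly folded (lens (325,138), red bar just right of silver, ≈6° left). Push on 24 mm in +y.

Request:
move_arm --pt "0 -5 0 0 0 0" --pt "0 -10 0 0 0 0" --pt "1 -14 0 0 0 0" --pt "2 -18 0 0 0 0" --pt "3 -21 0 0 0 0" --pt "4 -24 0 0 0 0" --pt "4 -24 0 0 0 0"

```text
t: 10.5
ee_pos: [0.5761, -0.0403, 0.0263]
orientation: [0.999, -0.0, 0.044, 0.001]
wrist_force: [2.0, -4.2, -0.9]
finger_gap: 0.0001
```

Run:
```python
from h import *
st=bot.observe();print(st["t"],st["ee_pos"],st["wrist_force"])
i=bot.grab_frame("wrist");cv2.imwrite("pics/m4.png",i)
print(bar(i,st))
for a,b,c in blobs(i,(-8,120,60),(8,255,255),40)[0]: print(a,b,c)
# silver visibility left of red: bright low-sat pixels in rows 200-310 near red
h=cv2.cvtColor(i,cv2.COLOR_BGR2HSV)
for r in(230,260,290):
  red=np.nonzero(((h[r,:,0]<8)|(h[r,:,0]>172))&(h[r,:,1]>120)&(h[r,:,2]>60))[0];sil=np.nonzero(h[r,150:450,1]<60)[0]+150
  print(r,red.min() if len(red) else 0,red.max() if len(red) else 0,sil[:1],sil[-1:],len(sil))
```

```text
10.5 [ 0.5761 -0.0403  0.0263] [ 1.9834 -4.2197 -0.9014]
(array([ 0.6002, -0.0314], dtype=float32), np.float32(-25.960861))
5649 [237 180  99 141] [288.0867 252.4783]
199 [290 283  22  26] [298.6583 300.1508]
949 [ 19 420  42  36] [ 39.784  436.8124]
230 278 320 [] [] 0
260 265 305 [] [] 0
290 251 294 [] [] 0
```

Silver bar fully covered; bar direction −26° → inner ≈1.08 rad, pair moving together (4 N). Now back off, tilt to 40°, and push the pair home.

Run:
```python
from h import *
H=np.array([.672,-.065])
def tip(al,off,s=.112,tilt=40,z=.052,yaw=2):
    a=np.radians(al);q=H+s*np.array([np.cos(a),np.sin(a)])+off*np.array([-np.sin(a),np.cos(a)])
    _,Q=pose((0,0,0),tilt,yaw);return tuple(np.r_[q,z]+.028*Q.as_matrix()[:,2])
t=np.linspace(0,1,23)
T=[((.556,-.085,.03),5,0,3),(tip(154,.06),40,2,4),(tip(154,.03),40,2,3)]+[(tip(151-3*k,.020-.004*k/19),40,2,1) for k in range(20)]
rows(T);print(T[-1],tip(92,.014))
```

```text
[[-7, 15, -2, 0.0, 0.0, 0.0], [-13, 30, -4, 0.0, 0.0, 0.0], [-20, 45, -5, 0.1, 0.0, 0.0], [-18, 41, -5, 0.3, 8.7, -0.5], [-16, 37, -5, 0.5, 17.5, -0.9], [-14, 33, -5, 0.7, 26.2, -1.4], [-13, 29, -5, 0.8, 35.0, -1.9], [-8, 20, -5, 0.8, 35.0, -1.9], [-4, 11, -5, 0.8, 35.0, -1.9], [0, 2, -4, 0.8, 35.0, -1.9]]
[[5, -14, 4, 0.0, 0.0, 0.0], [7, -20, 6, 0.0, 0.0, 0.0], [9, -26, 8, 0.0, 0.0, 0.0], [11, -31, 9, 0.0, 0.0, 0.0], [14, -36, 12, 0.0, 0.0, 0.0], [17, -41, 14, 0.0, 0.0, 0.0], [19, -46, 16, 0.0, 0.0, 0.0], [23, -51, 19, 0.0, 0.0, 0.0], [26, -55, 22, 0.0, 0.0, 0.0], [29, -59, 25, 0.0, 0.0, 0.0]]
[[4, -4, 3, 0.0, 0.0, 0.0], [7, -8, 6, 0.0, 0.0, 0.0], [11, -11, 10, 0.0, 0.0, 0.0], [15, -14, 13, 0.0, 0.0, 0.0], [20, -17, 16, 0.0, 0.0, 0.0], [24, -19, 20, 0.0, 0.0, 0.0], [28, -21, 24, 0.0, 0.0, 0.0], [33, -23, 28, 0.0, 0.0, 0.0], [37, -25, 31, 0.0, 0.0, 0.0], [42, -26, 35, 0.0, 0.0, 0.0]]
((np.float64(0.6662133392800841), np.float64(0.046239193043004896), np.float64(0.03055075559266861)), 40, 2, 1) (np.float64(0.672086873934636), np.float64(0.0470713026661143), np.float64(0.03055075559266861))
```

The tilted hand would strike the elbow knob if it kept facing +x, so I'll yaw it to face the bar (yaw = bar direction − 90°) all the way.

Run:
```python
from h import *
H=np.array([.672,-.065])
def tip(al,off,s=.112,tilt=40,z=.052):
    yaw=al-90
    a=np.radians(al);q=H+s*np.array([np.cos(a),np.sin(a)])+off*np.array([-np.sin(a),np.cos(a)])
    _,Q=pose((0,0,0),tilt,yaw);return (tuple(np.r_[q,z]+.028*Q.as_matrix()[:,2]),tilt,yaw)
T=[((.556,-.090,.03),5,0,3),(*tip(154,.055),8),(*tip(154,.03),3)]+[(*tip(152-2.5*k,.019-.003*k/24),1) for k in range(25)]
rows(T);print(T[-1])
```

```text
[[-7, 17, -2, 0.0, 0.0, 0.0], [-13, 33, -4, 0.0, 0.0, 0.0], [-20, 50, -5, 0.1, 0.0, 0.0], [-20, 45, -5, 3.2, 3.9, -7.5], [-20, 40, -6, 6.3, 7.8, -15.0], [-20, 34, -6, 9.4, 11.7, -22.5], [-20, 29, -6, 12.5, 15.6, -30.0], [-20, 24, -6, 15.6, 19.5, -37.5], [-20, 19, -6, 18.7, 23.4, -45.0], [-20, 14, -6, 21.8, 27.3, -52.5]]
[[3, -3, 2, 3.1, 3.9, -7.5], [10, -4, 7, 3.1, 3.9, -7.5], [17, -5, 12, 3.1, 3.9, -7.5], [23, -6, 17, 3.1, 3.9, -7.5], [35, -8, 26, 1.9, 3.9, -5.9], [39, -9, 29, 0.3, 4.0, -4.0], [43, -9, 32, -1.2, 4.0, -2.0], [47, -9, 35, -2.7, 4.1, 0.0], [51, -9, 38, -4.3, 4.1, 2.0], [56, -8, 41, -5.8, 4.2, 3.9]]
[[4, 0, 3, -1.6, 0.0, 1.9], [8, 0, 6, -3.2, 0.0, 3.8], [11, 1, 10, -4.8, 0.0, 5.7], [15, 2, 13, -6.4, 0.0, 7.7], [19, 3, 16, -8.0, 0.0, 9.6], [23, 4, 19, -9.6, 0.0, 11.5], [26, 5, 22, -11.2, 0.0, 13.4], [30, 7, 25, -12.9, 0.0, 15.3], [34, 9, 28, -14.5, 0.0, 17.2], [37, 11, 31, -16.1, 0.0, 19.2]]
[[4, 0, 3, -1.6, 0.0, 1.9], [8, 1, 6, -3.2, 0.0, 3.8], [11, 1, 10, -4.8, 0.0, 5.7], [15, 2, 13, -6.4, 0.0, 7.7], [19, 3, 16, -8.0, 0.0, 9.6], [23, 4, 19, -9.6, 0.0, 11.5], [26, 6, 22, -11.2, 0.0, 13.4], [30, 7, 25, -12.9, 0.0, 15.3], [34, 9, 28, -14.5, 0.0, 17.2]]
((np.float64(0.6700880922805977), np.float64(0.0470015036727093), np.float64(0.03055075559266861)), 40, 2.0, 1)
```

Request:
move_arm --pt "-7 17 -2 0 0 0" --pt "-13 33 -4 0 0 0" --pt "-20 50 -5 0 0 0" --pt "-20 45 -5 3.2 3.9 -7.5" --pt "-20 40 -6 6.3 7.8 -15" --pt "-20 34 -6 9.4 11.7 -22.5" --pt "-20 29 -6 12.5 15.6 -30" --pt "-20 24 -6 15.6 19.5 -37.5" --pt "-20 19 -6 18.7 23.4 -45" --pt "-20 14 -6 21.8 27.3 -52.5"

```text
t: 11.8
ee_pos: [0.5551, -0.0544, 0.0313]
orientation: [0.848, 0.434, 0.26, -0.158]
wrist_force: [0.4, 0.8, 0.5]
finger_gap: 0.0008
```

Request:
move_arm --pt "3 -3 2 3.1 3.9 -7.5" --pt "3 -3 2 3.1 3.9 -7.5"

```text
t: 12.05
ee_pos: [0.5554, -0.0514, 0.03]
orientation: [0.807, 0.486, 0.285, -0.178]
wrist_force: [0.4, -0.2, -0.3]
finger_gap: 0.0006
```

Run:
```python
from h import *
st=bot.observe();print(st["t"],st["ee_pos"],st["wrist_force"],st["q"])
i=bot.grab_frame("wrist");cv2.imwrite("pics/m5.png",i)
print(bar(i,st)); print([x[1:] for x in blobs(i,(-8,120,60),(8,255,255),40)[0]])
```

```text
12.05 [ 0.5554 -0.0514  0.03  ] [ 0.3829 -0.2272 -0.2669] [-0.7074  0.6159  1.899   0.82    1.0001 -0.8122]
(array([ 0.5819, -0.0272], dtype=float32), np.float32(-26.378242))
[(array([34, 30, 32, 29], dtype=int32), array([49.3997, 44.2731])), (array([83, 83, 37, 39], dtype=int32), array([102.1128, 103.1881])), (array([240, 159, 196,  43], dtype=int32), array([341.9118, 179.5708])), (array([285, 277,  27,  64], dtype=int32), array([300.509 , 310.2613])), (array([321, 277,  28,  64], dtype=int32), array([331.8728, 307.2399]))]
```

View pics/m5.png

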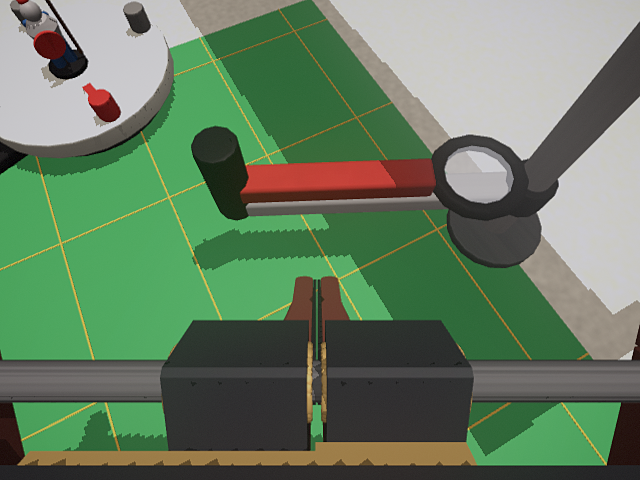

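Bar pair fully folded (elbow (215,145), lens (478,175), silver edge parallel beneath), hand square to it. Push home.

Run:
```python
from h import *
H=np.array([.672,-.065])
def tip(al,off,s=.112,tilt=40,z=.052):
    yaw=al-90
    a=np.radians(al);q=H+s*np.array([np.cos(a),np.sin(a)])+off*np.array([-np.sin(a),np.cos(a)])
    _,Q=pose((0,0,0),tilt,yaw);return (tuple(np.r_[q,z]+.028*Q.as_matrix()[:,2]),tilt,yaw)
T=[(*tip(154,.025),3)]+[(*tip(152-2.5*k,.019-.003*k/24),1) for k in range(25)]
rows(T)
```

```text
[[8, 0, 7, 0.2, 0.3, -0.5], [16, -1, 13, 0.4, 0.5, -1.1], [24, -1, 20, 0.6, 0.8, -1.6], [32, -2, 26, -0.7, 0.8, -0.1], [36, -2, 29, -2.3, 0.8, 1.8], [40, -1, 32, -3.8, 0.8, 3.8], [44, -1, 35, -5.4, 0.8, 5.7], [47, 0, 38, -7.0, 0.8, 7.6], [51, 1, 42, -8.6, 0.8, 9.5], [55, 2, 45, -10.2, 0.9, 11.5]]
[[4, 0, 3, -1.6, 0.0, 1.9], [8, 0, 6, -3.2, 0.0, 3.8], [11, 1, 10, -4.8, 0.0, 5.7], [15, 2, 13, -6.4, 0.0, 7.7], [19, 3, 16, -8.0, 0.0, 9.6], [23, 4, 19, -9.6, 0.0, 11.5], [26, 5, 22, -11.2, 0.0, 13.4], [30, 7, 25, -12.9, 0.0, 15.3], [34, 9, 28, -14.5, 0.0, 17.2], [37, 11, 31, -16.1, 0.0, 19.2]]
[[4, 0, 3, -1.6, 0.0, 1.9], [8, 1, 6, -3.2, 0.0, 3.8], [11, 1, 10, -4.8, 0.0, 5.7], [15, 2, 13, -6.4, 0.0, 7.7], [19, 3, 16, -8.0, 0.0, 9.6], [23, 4, 19, -9.6, 0.0, 11.5], [26, 6, 22, -11.2, 0.0, 13.4], [30, 7, 25, -12.9, 0.0, 15.3]]
```

Request:
move_arm --pt "8 0 7 0.2 0.3 -0.5" --pt "16 -1 13 0.4 0.5 -1.1" --pt "24 -1 20 0.6 0.8 -1.6" --pt "32 -2 26 -0.7 0.8 -0.1" --pt "36 -2 29 -2.3 0.8 1.8" --pt "40 -1 32 -3.8 0.8 3.8" --pt "44 -1 35 -5.4 0.8 5.7" --pt "47 0 38 -7 0.8 7.6" --pt "51 1 42 -8.6 0.8 9.5" --pt "55 2 45 -10.2 0.9 11.5"

```text
t: 13.35
ee_pos: [0.5903, 0.012, 0.0307]
orientation: [0.861, 0.375, 0.314, -0.135]
wrist_force: [0.2, -5.2, 1.0]
finger_gap: 0.0004
```

Run:
```python
from h import *
st=bot.observe();print(st["t"],st["ee_pos"],st["wrist_force"])
i=bot.grab_frame("wrist");cv2.imwrite("pics/m6.png",i)
print(bar(i,st)); print([x[1:] for x in blobs(i,(-8,120,60),(8,255,255),200)[0]])
```

```text
13.35 [0.5903 0.012  0.0307] [ 0.1888 -5.2413  1.0374]
(array([0.5839, 0.0053], dtype=float32), np.float32(-39.65731))
[(array([239, 239, 215, 103], dtype=int32), array([341.6958, 267.7051])), (array([  7, 242,  58,  47], dtype=int32), array([ 37.6877, 267.8169]))]
```

Request:
move_arm --pt "4 0 3 -1.6 0 1.9" --pt "8 0 6 -3.2 0 3.8" --pt "11 1 10 -4.8 0 5.7" --pt "15 2 13 -6.4 0 7.7" --pt "19 3 16 -8 0 9.6" --pt "23 4 19 -9.6 0 11.5" --pt "26 5 22 -11.2 0 13.4" --pt "30 7 25 -12.9 0 15.3" --pt "34 9 28 -14.5 0 17.2" --pt "37 11 31 -16.1 0 19.2"

```text
t: 14.65
ee_pos: [0.6293, 0.0406, 0.0302]
orientation: [0.923, 0.179, 0.335, -0.066]
wrist_force: [-2.4, -4.4, 1.3]
finger_gap: 0.0006
```

Run:
```python
from h import *
st=bot.observe();print(st["t"],st["ee_pos"],st["wrist_force"])
i=bot.grab_frame("wrist");cv2.imwrite("pics/m7.png",i)
print(bar(i,st)); print([x[1:] for x in blobs(i,(-8,120,60),(8,255,255),200)[0]])
```

```text
14.65 [0.6293 0.0406 0.0302] [-2.4093 -4.3778  1.2534]
(array([0.629 , 0.0257], dtype=float32), np.float32(-66.64211))
[(array([243, 239, 215,  43], dtype=int32), array([352.2798, 258.7534])), (array([284, 297,  28,  44], dtype=int32), array([300.5611, 311.6167])), (array([322, 303,  27,  38], dtype=int32), array([332.1674, 314.0335]))]
```

Request:
move_arm --pt "4 0 3 -1.6 0 1.9" --pt "8 1 6 -3.2 0 3.8" --pt "11 1 10 -4.8 0 5.7" --pt "15 2 13 -6.4 0 7.7" --pt "19 3 16 -8 0 9.6" --pt "23 4 19 -9.6 0 11.5" --pt "26 6 22 -11.2 0 13.4" --pt "30 7 25 -12.9 0 15.3"

```text
t: 15.7
ee_pos: [0.6669, 0.0496, 0.0298]
orientation: [0.94, 0.018, 0.341, -0.007]
wrist_force: [-3.3, -2.9, 0.7]
finger_gap: 0.0004
```

Run:
```python
from h import *
st=bot.observe();print(st["t"],st["ee_pos"],st["wrist_force"],R.from_quat(st["orientation"]).as_matrix()[:,2])
i=bot.grab_frame("wrist");cv2.imwrite("pics/m8.png",i)
print(bar(i,st)); print([x[1:] for x in blobs(i,(-8,120,60),(8,255,255),200)[0]])
```

```text
15.7 [0.6669 0.0496 0.0298] [-3.272  -2.9287  0.7491] [ 0.6407  0.0243 -0.7674]
(array([0.6624, 0.0309], dtype=float32), np.float32(-86.44623))
[(array([246, 238, 215,  43], dtype=int32), array([354.9054, 257.9174]))]
```

Request:
move_arm --pt "1.5 0 1.3 0 0 0" --pt "3 0 2.5 0 0 0" --pt "4 0 3.3 0 0 0" --pt "4 0 3.3 0 0 0"

```text
t: 16.25
ee_pos: [0.6689, 0.0501, 0.0292]
orientation: [0.94, 0.019, 0.339, -0.007]
wrist_force: [-18.7, 2.0, 11.8]
finger_gap: 0.0008
```

Run:
```python
from h import *
st=bot.observe();print(st["t"],st["ee_pos"],st["wrist_force"])
i=bot.grab_frame("wrist");print(bar(i,st))
```

```text
16.25 [0.6689 0.0501 0.0292] [-18.6699   2.0089  11.7806]
(array([0.6633, 0.0313], dtype=float32), np.float32(-86.94325))
```

19 N against the stop, bar parallel to the shelf: home. Retract along the tool and look at the turntable.

Run:
```python
from h import *
rows([((.655,.05,.033),40,2,2),((.60,.05,.11),40,2,3),((.44,.10,.22),10,0,5)])
```

```text
[[-4, 0, -6, -0.1, 0.2, 0.1], [-8, 0, -12, -0.2, 0.3, 0.3], [-6, -1, -43, -0.2, 0.3, 0.3], [-4, -2, -75, -0.2, 0.3, 0.3], [-1, -3, -106, -0.2, 0.3, 0.3], [-12, -14, -143, -0.4, -5.7, 0.6], [-22, -25, -180, -0.5, -11.7, 1.0], [-32, -37, -217, -0.7, -17.7, 1.4], [-42, -48, -255, -0.8, -23.7, 1.8], [-53, -59, -292, -1.0, -29.7, 2.1]]
```

Request:
move_arm --pt "-4 0 -6 0 0 0" --pt "-8 0 -12 0 0 0" --pt "-6 -1 -43 0 0 0" --pt "-4 -2 -75 0 0 0" --pt "-1 -3 -106 0 0 0" --pt "-12 -14 -143 -0.4 -5.7 0.6" --pt "-22 -25 -180 -0.5 -11.7 1" --pt "-32 -37 -217 -0.7 -17.7 1.4" --pt "-42 -48 -255 -0.8 -23.7 1.8" --pt "-53 -59 -292 -1 -29.7 2.1"

```text
t: 17.55
ee_pos: [0.5875, 0.1416, 0.1542]
orientation: [0.938, 0.052, 0.327, -0.108]
wrist_force: [0.8, 0.3, 0.5]
finger_gap: 0.0001
```

Request:
move_arm --pt "0 0 0 0 0 0" --pt "0 0 0 0 0 0"

```text
t: 17.8
ee_pos: [0.5883, 0.1408, 0.154]
orientation: [0.937, 0.051, 0.328, -0.107]
wrist_force: [-0.6, 0.4, 1.1]
finger_gap: 0.0003
```

Run:
```python
from h import *
st=bot.observe();print(st["t"],st["ee_pos"],st["wrist_force"])
i=bot.grab_frame("wrist");cv2.imwrite("pics/t1.png",i);s=bot.grab_frame("side")
for a,b,c in blobs(i,(-8,120,60),(8,255,255),40)[0]: print("red",a,b,c,ray("wrist",c,.044,st)[:2],ray("wrist",c,.036,st)[:2])
for a,b,c in blobs(i,(22,150,120),(33,255,255),100)[0]: print("yel",a,b,c,ray("wrist",c,.02,st)[:2])
cv2.imwrite("pics/t1c.png",np.hstack([cv2.resize(i,(480,360)),cv2.resize(s[200:380,260:420],(320,360))]))
```

```text
17.8 [0.5883 0.1408 0.154 ] [-0.6109  0.4115  1.074 ]
red 3565 [359  27  82  69] [398.9742  65.4003] [0.8501 0.1184] [0.8587 0.119 ]
red 112 [264  53  26  18] [277.2857  59.4554] [0.8604 0.2487] [0.8693 0.2528]
red 2708 [432 221 135  27] [503.0775 232.8095] [0.6737 0.0233] [0.6775 0.0213]
red 745 [284 277  29  65] [301.7812 304.7423] [0.5972 0.172 ] [0.5991 0.174 ]
red 912 [321 277  28  64] [331.1217 302.0658] [0.6022 0.1491] [0.6042 0.1505]
```

View pics/t1c.png

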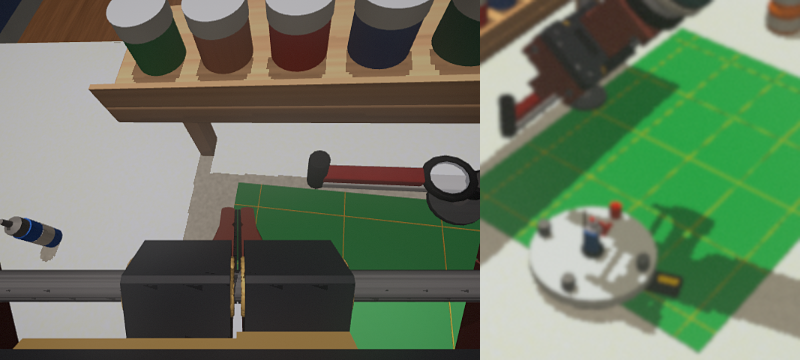

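Magnifier pair lies home under the shelf (elbow (318,168), lens (450,178) in the wrist inset); the turntable is undisturbed. The last move stopped short – check joints and go on by numbers (view budget used up).

Run:
```python
from h import *
st=bot.observe();print(st["q"],R.from_quat(st["orientation"]).as_matrix().T)
rows([((.52,.13,.22),36,5,3),((.45,.12,.23),20,5,4),((.44,.10,.23),10,0,3)])
```

```text
[-0.0723  0.2122  2.1947  1.2963  0.2922  0.2008] [[ 0.7807  0.0254  0.6244]
 [ 0.1658 -0.9718 -0.1677]
 [ 0.6025  0.2344 -0.7629]]
[[-4, -4, -31, -3.5, -1.0, -0.7], [-8, -8, -63, -7.0, -1.9, -1.5], [-12, -12, -94, -10.5, -2.9, -2.2], [-24, -13, -107, -10.6, -6.9, -1.8], [-36, -14, -120, -10.6, -10.9, -1.5], [-48, -15, -133, -10.7, -14.9, -1.1], [-60, -15, -146, -10.7, -18.8, -0.7], [-63, -10, -150, -11.5, -22.0, 1.1], [-66, -4, -154, -12.2, -25.2, 3.0], [-69, 2, -157, -12.9, -28.3, 4.8]]
```

Run:
```python
from h import *
st=bot.observe();print(R.from_quat(st["orientation"]).as_euler("xyz",degrees=True))
rows([((.55,.14,.20),36,10,3),((.47,.13,.22),26,5,5),((.45,.12,.23),18,3,2)])
```

```text
[-167.6043  -38.6362    1.867 ]
[[0, -4, -20, -2.5, -1.1, -2.0], [0, -9, -39, -5.0, -2.2, -4.1], [0, -13, -59, -7.4, -3.3, -6.1], [-11, -15, -72, -8.1, -5.2, -5.2], [-21, -16, -85, -8.7, -7.1, -4.2], [-31, -17, -98, -9.4, -9.0, -3.2], [-41, -19, -111, -10.0, -11.0, -2.3], [-51, -20, -124, -10.7, -12.9, -1.3], [-56, -18, -135, -11.2, -16.8, 0.0], [-60, -15, -146, -11.7, -20.7, 1.2]]
```

Request:
move_arm --pt "0 -4 -20 -2.5 -1.1 -2" --pt "0 -9 -39 -5 -2.2 -4.1" --pt "0 -13 -59 -7.4 -3.3 -6.1" --pt "-11 -15 -72 -8.1 -5.2 -5.2" --pt "-21 -16 -85 -8.7 -7.1 -4.2" --pt "-31 -17 -98 -9.4 -9 -3.2" --pt "-41 -19 -111 -10 -11 -2.3" --pt "-51 -20 -124 -10.7 -12.9 -1.3" --pt "-56 -18 -135 -11.2 -16.8 0" --pt "-60 -15 -146 -11.7 -20.7 1.2"

```text
t: 19.15
ee_pos: [0.4493, 0.1206, 0.2296]
orientation: [0.988, 0.027, 0.154, -0.005]
wrist_force: [0.9, -0.2, 0.7]
finger_gap: 0.0003
```

Run:
```python
from h import *
st=bot.observe();print(st["t"],st["ee_pos"],st["q"],R.from_quat(st["orientation"]).as_matrix()[:,2])
rows([((.42,.10,.24),8,0,6),((.42,.10,.24),8,0,2)])
```

```text
19.15 [0.4493 0.1206 0.2296] [ 0.1334 -0.0513  1.9765 -0.0281  0.9076  1.6632] [ 0.3042  0.0185 -0.9524]
[[-4, 3, -3, -0.1, -1.6, 0.5], [-9, 6, -6, -0.3, -3.2, 1.0], [-13, 9, -10, -0.4, -4.9, 1.5], [-17, 13, -13, -0.5, -6.5, 2.0], [-21, 16, -16, -0.7, -8.1, 2.6], [-26, 19, -19, -0.8, -9.7, 3.1], [-26, 19, -19, -0.8, -9.7, 3.1], [-26, 19, -19, -0.8, -9.7, 3.1]]
```

Request:
move_arm --pt "-4 3 -3 0 -1.6 0.5" --pt "-9 6 -6 -0.3 -3.2 1" --pt "-13 9 -10 -0.4 -4.9 1.5" --pt "-17 13 -13 -0.5 -6.5 2" --pt "-21 16 -16 -0.7 -8.1 2.6" --pt "-26 19 -19 -0.8 -9.7 3.1" --pt "-26 19 -19 -0.8 -9.7 3.1" --pt "-26 19 -19 -0.8 -9.7 3.1" --gripper 0.18

```text
t: 20.15
ee_pos: [0.421, 0.0994, 0.2401]
orientation: [0.997, -0.001, 0.072, 0.001]
wrist_force: [0.7, -0.2, -0.9]
finger_gap: 0.0359
```

```bash
cat > tt.py <<'E'
from h import *
st=bot.observe();print(st["t"],st["ee_pos"],st["wrist_force"],st["finger_gap"])
i=bot.grab_frame("wrist");cv2.imwrite("pics/tt.png",i)
for a,b,c in blobs(i,(-8,120,60),(8,255,255),40)[0]: print("red",a,b,c,ray("wrist",c,.042,st)[:2])
for a,b,c in blobs(i,(22,150,120),(33,255,255),100)[0]: print("yel",a,b,c,ray("wrist",c,.02,st)[:2],ray("wrist",c,.028,st)[:2])
h=cv2.cvtColor(i,cv2.COLOR_BGR2HSV);m=((h[...,1]<45)&(h[...,2]>135)).astype(np.uint8)
m=cv2.morphologyEx(m,cv2.MORPH_CLOSE,np.ones((15,15)))
for c in cv2.findContours(m,0,1)[0]:
  if cv2.contourArea(c)>3000: print("white",cv2.fitEllipse(c),cv2.boundingRect(c))
t=bot.grab_frame("top")
for a,b,c in blobs(t,(-8,120,80),(8,255,255))[0]:
  if 240<c[0]<410 and 180<c[1]<350: print("top red",a,b,c,ray("top",c,.042)[:2])
E
python3 tt.py
```

```text
20.15 [0.421  0.0994 0.2401] [ 0.6797 -0.2165 -0.9179] 0.035874293113709044
red 140 [304 159  13  14] [309.85   165.2929] [0.4891 0.1043]
red 110 [279 167  21  10] [288.9    171.1818] [0.4834 0.125 ]
red 42 [262 170   6  17] [263.9048 178.5   ] [0.4763 0.1499]
yel 120 [522  91 118   2] [579.9833  91.0167] [ 0.5648 -0.1713] [ 0.5628 -0.1662]
yel 137 [364 156 123  15] [427.8613 158.5474] [ 0.4972 -0.0183] [ 0.4966 -0.016 ]
yel 118 [439 213 106  11] [495.7627 221.6441] [ 0.4313 -0.0925] [ 0.4319 -0.0889]
white ((544.9456176757812, 331.76373291015625), (48.30537033081055, 299.9421081542969), 91.34319305419922) (396, 310, 244, 49)
white ((127.04705047607422, 179.22462463378906), (324.3442077636719, 368.1626892089844), 1.2056416273117065) (0, 0, 321, 359)
top red 112 [301 210  31   7] [315.3304 213.3482] [0.6724 0.0373]
```

```bash
cat >> h.py <<'E'
C=np.array([.4755,.157])
def stud(phi,z,r=.056,tilt=8):
    f=np.radians(phi);q=C+r*np.array([np.cos(f),np.sin(f)])
    _,Q=pose((0,0,0),tilt,phi+180);return (tuple(np.r_[q,z]+.028*Q.as_matrix()[:,2]),tilt,phi+180)
E
python3 - <<'E'
from h import *
rows([(*stud(-76,.18),14),(*stud(-76,.10),4),(*stud(-76,.06),2)])
E
```

```text
[[4, -1, 7, 1.1, 0.0, -7.4], [8, -1, 14, 2.1, 0.0, -14.7], [12, -2, 21, 3.2, 0.0, -22.1], [15, -2, 28, 4.2, 0.0, -29.4], [19, -3, 34, 5.3, 0.0, -36.8], [23, -3, 41, 6.3, -0.1, -44.2], [27, -4, 48, 7.4, -0.1, -51.5], [31, -4, 55, 8.5, -0.1, -58.9], [35, -5, 62, 9.5, -0.1, -66.2], [38, -5, 69, 10.6, -0.1, -73.6]]
[[1, 4, 6, 1.1, 0.0, -7.4], [2, 9, 13, 2.1, 0.0, -14.7], [3, 13, 19, 3.2, 0.0, -22.1], [4, 18, 26, 4.2, 0.0, -29.4], [1, 18, 46, 4.2, 0.0, -29.4], [-2, 18, 65, 4.2, 0.0, -29.4], [-5, 18, 85, 4.2, 0.0, -29.4], [-8, 18, 105, 4.2, 0.0, -29.4], [-10, 18, 125, 4.2, 0.0, -29.4], [-13, 18, 145, 4.2, 0.0, -29.4]]
```

Request:
move_arm --pt "4 -1 7 1.1 0 -7.4" --pt "8 -1 14 2.1 0 -14.7" --pt "12 -2 21 3.2 0 -22.1" --pt "15 -2 28 4.2 0 -29.4" --pt "19 -3 34 5.3 0 -36.8" --pt "23 -3 41 6.3 0 -44.2" --pt "27 -4 48 7.4 0 -51.5" --pt "31 -4 55 8.5 0 -58.9" --pt "35 -5 62 9.5 0 -66.2" --pt "38 -5 69 10.6 0 -73.6" --gripper 0.32

```text
t: 21.5
ee_pos: [0.4688, 0.1042, 0.1772]
orientation: [0.794, 0.604, 0.057, -0.042]
wrist_force: [0.2, 0.3, -0.4]
finger_gap: 0.0298
```

Request:
move_arm --pt "1 4 6 1.1 0 -7.4" --pt "2 9 13 2.1 0 -14.7" --pt "3 13 19 3.2 0 -22.1" --pt "4 18 26 4.2 0 -29.4" --pt "1 18 46 4.2 0 -29.4" --pt "-2 18 65 4.2 0 -29.4" --pt "-5 18 85 4.2 0 -29.4" --pt "-5 18 85 4.2 0 -29.4"

```text
t: 22.5
ee_pos: [0.4867, 0.1061, 0.0915]
orientation: [0.614, 0.786, 0.043, -0.056]
wrist_force: [0.3, 0.0, -0.3]
finger_gap: 0.0295
```

```bash
python3 tt.py
python3 - <<'E'
from h import *
st=bot.observe();print(stud(-76,.12),R.from_quat(st["orientation"]).as_matrix().T)
i=cv2.imread("pics/tt.png")
# tips: dark brown columns near row 285
h=cv2.cvtColor(i,cv2.COLOR_BGR2HSV)
for r in(270,280,290,300): print(r,[ (int(x),h[r,x].tolist()) for x in range(240,400,10)])
E
```

```text
22.5 [0.4867 0.1061 0.0915] [ 0.311   0.0361 -0.2674] 0.029549860047420863
red 84 [319 162  10  10] [323.6786 166.5952] [0.4761 0.1627]
red 84 [305 189  27   4] [318.1786 190.0714] [0.4763 0.1479]
red 284 [318 210   9  32] [321.9718 225.3908] [0.484  0.1271]
red 351 [312 250  21  23] [321.4815 261.2963] [0.4893 0.1047]
red 1538 [557 402  40  63] [575.3979 431.498 ] [0.6832 0.0334]
yel 108 [258 403  56  48] [287.2778 435.7593] [ 0.4977 -0.0312] [ 0.497  -0.0259]
white ((322.7035827636719, 173.53329467773438), (441.2882080078125, 686.2036743164062), 88.03181457519531) (0, 0, 640, 360)
top red 17 [322 210  12   3] [328.6471 210.8824] [0.6774 0.0012]
((np.float64(0.4881048935823606), np.float64(0.1064445331506198), np.float64(0.09227249407523602)), 8, 104) [[-0.2392  0.9607  0.1406]
 [ 0.9704  0.2413  0.0017]
 [-0.0323  0.1368 -0.9901]]
270 [(240, [65, 130, 94]), (250, [64, 124, 97]), (260, [64, 128, 96]), (270, [65, 124, 97]), (280, [65, 121, 97]), (290, [64, 117, 98]), (300, [63, 110, 149]), (310, [176, 10, 176]), (320, [3, 171, 128]), (330, [22, 19, 145]), (340, [42, 44, 105]), (350, 
[... 486 characters left out ...]
94]), (250, [66, 137, 140]), (260, [17, 115, 42]), (270, [18, 98, 47]), (280, [49, 85, 33]), (290, [65, 129, 95]), (300, [66, 131, 156]), (310, [65, 126, 97]), (320, [64, 124, 99]), (330, [64, 125, 96]), (340, [64, 129, 97]), (350, [66, 131, 164]), (360, [24, 83, 49]), (370, [26, 73, 49]), (380, [66, 129, 154]), (390, [65, 128, 155])]
300 [(240, [65, 133, 150]), (250, [66, 136, 150]), (260, [19, 95, 43]), (270, [17, 102, 45]), (280, [54, 112, 32]), (290, [66, 133, 152]), (300, [65, 131, 152]), (310, [66, 132, 153]), (320, [68, 139, 152]), (330, [65, 130, 153]), (340, [65, 128, 153]), (350, [65, 132, 126]), (360, [26, 89, 46]), (370, [26, 83, 46]), (380, [57, 108, 85]), (390, [66, 132, 153])]
```

Request:
move_arm --pt "-2 0 15 0 0 0" --pt "-4 0 30 0 0 0" --pt "-6 0 45 0 0 0" --pt "-8 0 60 0 0 0" --pt "-10 0 70 0 0 0" --pt "-11 0 76 0 0 0" --pt "-11 0 79 0 0 0" --pt "-11 0 79 0 0 0"

```text
t: 23.6
ee_pos: [0.4882, 0.1062, 0.0129]
orientation: [0.614, 0.786, 0.044, -0.055]
wrist_force: [-0.2, 0.2, 0.0]
finger_gap: 0.0299
```

Request:
move_arm --pt "0 0 2 0 0 0" --pt "0 0 4 0 0 0" --pt "0 0 4 0 0 0"

```text
t: 23.98
ee_pos: [0.4879, 0.1068, 0.0089]
orientation: [0.614, 0.786, 0.044, -0.055]
wrist_force: [-0.3, 0.5, 0.2]
finger_gap: 0.0301
```

```bash
python3 tt.py
python3 - <<'E'
from h import *
# fingertip heights from the side view: print hand's lowest dark pixels near predicted tip
st=bot.observe();Z=R.from_quat(st["orientation"]).as_matrix()[:,2]
p=bot.camera_params("side")
for d in(0,.028,.06):
  c=p["world_to_cam"]@np.r_[st["ee_pos"]-d*Z,1];u=p["camera_matrix"]@c[:3];print(d,u[:2]/u[2])
E
```

```text
23.975 [0.4879 0.1068 0.0089] [-0.2673  0.4591  0.1933] 0.03006725598521937
red 232 [316 145  17  17] [324.2112 153.1078] [0.4761 0.1637]
red 225 [294 188  43   7] [315.1511 190.7644] [0.4762 0.1479]
red 596 [315 219  13  47] [321.151  242.3792] [0.4839 0.1275]
red 869 [306 277  31  36] [320.8435 294.4983] [0.4893 0.1055]
yel 453 [ 36  75 138 115] [ 98.3179 133.3444] [0.3723 0.1492] [0.3767 0.1492]
yel 231 [460 177  45 143] [482.8355 247.4372] [0.5608 0.1411] [0.5572 0.1414]
white ((306.3507080078125, 117.21553039550781), (323.95001220703125, 599.971435546875), 86.21585845947266) (0, 0, 640, 307)
top red 148 [301 210  33   8] [317.0203 213.3176] [0.6722 0.0328]
top red 7 [282 284   5   3] [283.8571 285.2857] [0.4831 0.1283]
0 [327.4633 314.9774]
0.028 [328.4636 304.4899]
0.06 [329.639  292.1653]
```

Request:
move_arm --pt "0 0 2 0 0 0" --pt "0 0 3 0 0 0" --pt "0 0 3 0 0 0"

```text
t: 24.45
ee_pos: [0.4878, 0.1072, 0.0058]
orientation: [0.614, 0.786, 0.044, -0.055]
wrist_force: [-0.4, -0.3, 0.3]
finger_gap: 0.03
```

Request:
move_arm --pt "0 0 0 0 0 0" --pt "0 0 0 0 0 0" --pt "0 0 0 0 0 0" --pt "0 0 0 0 0 0" --gripper 0.8 --grip_force 6

```text
t: 24.95
ee_pos: [0.4882, 0.1071, 0.006]
orientation: [0.614, 0.786, 0.044, -0.055]
wrist_force: [1.5, -0.5, -0.7]
finger_gap: 0.0134
```

Gripped on the red stud (13.4 mm). Compute the arc as a pure rotation about the turntable axis.

```bash
cat >> h.py <<'E'
def arc(angs):
    st=bot.observe();p,r=st["ee_pos"],R.from_quat(st["orientation"]);c=np.r_[C,0]
    out=[]
    for a in angs:
        Q=R.from_euler("z",a,degrees=True);P=c+Q.apply(p-c)
        out.append([float(v) for v in np.round(r.inv().apply(P-p)*1000,1)]+[float(v) for v in np.round(np.degrees((r.inv()*Q*r).as_rotvec()),1)])
    print(out)
E
python3 -c "
from h import *
arc([-4*k for k in range(1,11)])"
```

```text
[[0.1, -3.6, 0.0, -0.6, -0.0, 4.0], [0.5, -7.2, 0.0, -1.1, -0.0, 7.9], [1.0, -10.7, 0.1, -1.7, -0.0, 11.9], [1.9, -14.2, 0.2, -2.2, -0.0, 15.8], [3.0, -17.6, 0.4, -2.8, -0.0, 19.8], [4.3, -21.0, 0.6, -3.4, -0.1, 23.8], [5.8, -24.2, 0.8, -3.9, -0.1, 27.7], [7.6, -27.3, 1.0, -4.5, -0.1, 31.7], [9.6, -30.3, 1.3, -5.1, -0.1, 35.6], [11.7, -33.2, 1.6, -5.6, -0.1, 39.6]]
```

Request:
move_arm --pt "0 -3.6 0 -0.6 0 4" --pt "0.5 -7.2 0 -1.1 0 7.9" --pt "1 -10.7 0 -1.7 0 11.9" --pt "2 -14.2 0 -2.2 0 15.8" --pt "3 -17.6 0.5 -2.8 0 19.8" --pt "4.3 -21 0.5 -3.4 0 23.8" --pt "5.8 -24.2 1 -3.9 0 27.7" --pt "7.6 -27.3 1 -4.5 0 31.7" --pt "9.6 -30.3 1.5 -5.1 0 35.6" --pt "11.7 -33.2 1.5 -5.6 0 39.6"

```text
t: 26.2
ee_pos: [0.4534, 0.1111, 0.0061]
orientation: [0.847, 0.527, 0.061, -0.037]
wrist_force: [3.7, 4.2, -7.1]
finger_gap: 0.0138
```

```bash
python3 tt.py; python3 -c "
from h import *
arc([-4*k for k in range(1,11)])"
```

```text
26.2 [0.4534 0.1111 0.0061] [ 3.6976  4.2467 -7.0974] 0.01380811215240267
red 240 [308 143  17  18] [316.1167 151.5708] [0.4789 0.1633]
red 228 [287 188  44   6] [309.3026 190.25  ] [0.4695 0.1506]
red 612 [310 219  13  48] [315.9902 242.9608] [0.4624 0.1299]
red 736 [301 284  32  30] [316.1495 298.678 ] [0.4519 0.1085]
yel 728 [459  49 141 311] [525.9615 211.4492] [0.5558 0.0972] [0.5522 0.0995]
yel 100 [127 250  71  36] [160.69 268.68] [0.3893 0.1488] [0.3928 0.1489]
white ((209.72369384765625, 149.5243377685547), (363.6916198730469, 529.7085571289062), 76.97502899169922) (0, 0, 472, 359)
top red 145 [301 210  33   8] [317.0552 213.2345] [0.6724 0.0327]
[[0.2, -3.6, 0.0, -0.6, -0.0, 4.0], [0.5, -7.1, 0.1, -1.1, -0.0, 7.9], [1.2, -10.6, 0.2, -1.7, -0.0, 11.9], [2.1, -14.0, 0.3, -2.3, -0.0, 15.8], [3.2, -17.4, 0.5, -2.8, -0.0, 19.8], [4.5, -20.7, 0.6, -3.4, -0.0, 23.8], [6.1, -23.9, 0.9, -4.0, -0.0, 27.7], [7.9, -27.0, 1.1, -4.6, -0.0, 31.7], [9.9, -29.9, 1.4, -5.1, -0.0, 35.6], [12.1, -32.7, 1.7, -5.7, -0.0, 39.6]]
```

Request:
move_arm --pt "0 -3.6 0 -0.6 0 4" --pt "0.5 -7.1 0 -1.1 0 7.9" --pt "1.2 -10.6 0 -1.7 0 11.9" --pt "2.1 -14 0.3 -2.3 0 15.8" --pt "3.2 -17.4 0.5 -2.8 0 19.8" --pt "4.5 -20.7 0.6 -3.4 0 23.8" --pt "6.1 -23.9 1 -4 0 27.7" --pt "7.9 -27 1 -4.6 0 31.7" --pt "9.9 -29.9 1.4 -5.1 0 35.6" --pt "12.1 -32.7 1.7 -5.7 0 39.6"

```text
t: 27.55
ee_pos: [0.4283, 0.136, 0.006]
orientation: [0.976, 0.206, 0.07, -0.014]
wrist_force: [-0.3, -0.6, 0.6]
finger_gap: 0.0137
```

```bash
python3 tt.py
python3 - <<'E'
from h import *
for n,lo in(("top",60),("side",60)):
  t=bot.grab_frame(n)
  for a,b,c in blobs(t,(22,130,90),(33,255,255),8)[0]:
    if max(b[2:4])<16: print(n,"yel",a,b,c,ray(n,c,.02)[:2])
  for a,b,c in blobs(t,(-8,120,60),(8,255,255),5)[0]:
    q=ray(n,c,.036)[:2]
    if np.linalg.norm(q-C)<.08: print(n,"red",a,b,c,q)
arc([-2,-4,-5])
E
```

```text
27.55 [0.4283 0.136  0.006 ] [-0.3327 -0.5554  0.5549] 0.013712366432326912
red 246 [301 143  18  18] [309.5    151.3333] [0.481  0.1614]
red 244 [283 187  43   7] [304.3156 190.4016] [0.4658 0.157 ]
red 611 [308 219  14  48] [314.4484 242.4059] [0.4478 0.1446]
red 875 [301 277  32  38] [316.6331 296.2217] [0.4272 0.1344]
yel 1300 [393   0 247 321] [529.1038 146.6146] [0.5254 0.0713] [0.523  0.0749]
white ((66.85010528564453, 429.7477722167969), (63.21495056152344, 129.92591857910156), 87.50821685791016) (13, 403, 118, 62)
white ((191.27157592773438, 161.66351318359375), (360.8478698730469, 519.8330688476562), 80.37171936035156) (0, 0, 458, 359)
top red 100 [301 210  31   7] [314.19 213.52] [0.6721 0.0404]
top red 6 [270 290   5   4] [271.6667 291.5   ] [0.4686 0.1603]
top yel 67 [ 57 296   9   9] [ 60.9552 299.7015] [0.4788 0.7155]
top red 10 [270 290   5   4] [272.  291.7] [0.4688 0.1601]
side yel 45 [348 337  12   6] [353.6222 339.7111] [0.3973 0.1376]
side red 22 [328 326  11   3] [333.9091 327.1364] [0.4402 0.1476]
[[0.0, -1.8, 0.0, -0.3, -0.0, 2.0], [0.1, -3.6, 0.0, -0.6, -0.0, 4.0], [0.2, -4.5, 0.0, -0.7, -0.0, 4.9]]
```

Run:
```python
from h import *
def line(n,uv,st=None):
    a=ray(n,uv,0.,st);b=ray(n,uv,.1,st);d=b-a;return a,d/np.linalg.norm(d)
P,Q=pose((.4362,-.0227,.2002),20,0);s1=dict(ee_pos=P,orientation=Q.as_quat())
def tri(L):
    A=sum(np.eye(3)-np.outer(d,d) for a,d in L);b=sum((np.eye(3)-np.outer(d,d))@a for a,d in L);X=np.linalg.solve(A,b)
    return X,[round(1000*np.linalg.norm((np.eye(3)-np.outer(d,d))@(X-a)),1) for a,d in L]
X=tri([line("top",(284.5,318)),line("side",(353.6,339.7)),line("wrist",(159.1,309.6),s1)])
print(X,np.degrees(np.arctan2(*(X[0][:2]-C)[::-1])),np.linalg.norm(X[0][:2]-C))
# white disc ellipse in the first top image -> centre
t=cv2.imread("pics/top0.png")
h=cv2.cvtColor(t,cv2.COLOR_BGR2HSV);yy,xx=np.mgrid[:480,:640]
y=blobs(t,(22,130,90),(33,255,255),8)[0];print([(a,b,c) for a,b,c in y if 270<c[0]<300 and 300<c[1]<330])
```

```text
(array([0.4011, 0.1313, 0.0117]), [np.float64(0.6), np.float64(0.3), np.float64(0.6)]) -160.93576266288443 0.07870291592528109
[(np.int32(19), array([283, 315,   5,   7], dtype=int32), array([284.5263, 318.2105]))]
```

Pointer triangulated from three views (residuals <1 mm): −161° about the axis; stud now ≈ −155.5°. Turn 5.5° more.

Request:
move_arm --pt "0 -1.2 0 -0.2 0 1.4" --pt "0 -2.5 0 -0.4 0 2.8" --pt "0.2 -3.8 0 -0.6 0 4.1" --pt "0.2 -5 0 -0.8 0 5.5" --pt "0.2 -5 0 -0.8 0 5.5" --pt "0.2 -5 0 -0.8 0 5.5"

```text
t: 28.5
ee_pos: [0.4263, 0.1404, 0.006]
orientation: [0.985, 0.16, 0.07, -0.011]
wrist_force: [-2.5, 0.6, 3.1]
finger_gap: 0.0135
```

Request:
move_arm --pt "0 0 0 0 0 0" --pt "0 0 0 0 0 0" --pt "0 0 0 0 0 0" --pt "0 0 0 0 0 0" --gripper 0.32

```text
t: 29.0
ee_pos: [0.4271, 0.1406, 0.0061]
orientation: [0.985, 0.16, 0.071, -0.011]
wrist_force: [-0.1, 0.1, -0.2]
finger_gap: 0.0299
```

Request:
move_arm --pt "1 0 -10 0 0 0" --pt "3 0 -25 0 0 0" --pt "6 0 -50 0 0 0" --pt "10 0 -80 0 0 0" --pt "10 0 -120 0 0 0" --pt "0 0 -160 0 0 0" --pt "-20 0 -190 0 0 0" --pt "-40 0 -200 0 0 0" --pt "-40 0 -200 0 0 0"

```text
t: 30.12
ee_pos: [0.3614, 0.1192, 0.1992]
orientation: [0.985, 0.159, 0.071, -0.011]
wrist_force: [0.1, 0.0, -1.0]
finger_gap: 0.0297
```

```bash
python3 tt.py
python3 - <<'E'
from h import *
for n in("top","side"):
  t=bot.grab_frame(n);cv2.imwrite(f"pics/end_{n}.png",t)
  for a,b,c in blobs(t,(-8,120,60),(8,255,255),5)[0]:
    q=ray(n,c,.036)[:2]
    if np.linalg.norm(q-C)<.08: print(n,"red",a,b,c,q)
E
```

```text
30.125 [0.3614 0.1192 0.1992] [ 0.065   0.0389 -0.9647] 0.029661151720048365
red 40 [310  84   7   7] [313.075  87.2  ] [0.486  0.1624]
red 56 [301 106  20   6] [310.1071 108.1429] [0.4685 0.1593]
red 140 [312 130   7  24] [315.1714 141.6143] [0.4428 0.1461]
red 177 [309 158  15  15] [316.2938 164.9774] [0.4239 0.1388]
white ((584.5960083007812, 431.02197265625), (66.24447631835938, 72.5833969116211), 44.40806198120117) (550, 403, 71, 62)
white ((50.81344985961914, 433.0604553222656), (64.96031951904297, 80.2394790649414), 131.9115753173828) (13, 403, 75, 62)
white ((167.4441375732422, 168.46022033691406), (392.8998718261719, 422.26837158203125), 63.18224334716797) (0, 0, 386, 359)
top red 53 [302 212  20   5] [310.2453 214.3962] [0.6702 0.0511]
top red 13 [276 298   4   7] [277.2308 301.1538] [0.4429 0.1467]
top red 19 [278 306   5   6] [279.8947 308.4211] [0.424  0.1404]
top red 8 [270 291   4   3] [271.125 291.625] [0.4691 0.1623]
top red 13 [276 298   4   7] [277.2308 301.1538] [0.4436 0.1472]
top red 20 [278 306   5   6] [280.  308.5] [0.4243 0.1407]
side red 8 [319 316   3   5] [319.75  317.875] [0.4789 0.1452]
side red 31 [340 325   6   7] [342.4194 327.8387] [0.4256 0.1382]
side red 9 [328 328   8   2] [331.5556 328.4444] [0.4417 0.1534]
```

Stud sits at (0.424, 0.139), and the target is (0.423, 0.139), about 2 mm off. The hand is clear, so I'm handing in.

Run:
```python
from h import *
a=cv2.imread("pics/top0.png");b=cv2.imread("pics/end_top.png")
for n,(x,y,w) in dict(bottle=(160,245,32),jar=(455,230,38),mug=(465,275,52)).items(): print(n,cv2.absdiff(a[y:y+w,x:x+w],b[y:y+w,x:x+w]).mean())
bot.hand_in()
```

```text
bottle 0.3551432291666667
jar 0.37880886426592797
mug 0.4640039447731755
the job is handed in; nothing more can be done
```

The magnifier arm is folded and home under the shelf, the red stud is at the yellow pointer, and the job is handed in at about 30 s of the 67 s allowed.

**Fold:** I swept the red section back over the silver one. The inner section was still at about 1.08 rad, and in the picture the red section lay fully over the silver.

**Home:** I pushed the folded pair under the shelf with the hand tilted, up to a firm stop (19 N). The bar then measured parallel to the shelf within about 1°.

**Turntable:** I gripped the red stud, turned it clockwise by about 85°, and let go. Afterwards it measured about 2 mm from the pointer position, in all three camera views.

**Final checks:**
- The hand was clear, with the wrist force near zero.
- The bottle, jar and mug areas look unchanged from the first top image.
- I saw no sign of contact with the figure, but I had no direct reading of it.

**Problems and disagreements:**
- **First sweep missed:** the fingers passed over the bar without touching it. Images and that pass put the fingertips about 28 mm short of the stated TCP, so I worked lower from then on.
- **Stalled move:** one retract stopped short near the wrist's joint limit and had to be repeated.
- **Pointer angle:** single views gave −157° to −166° depending on the height I assumed. Combining three views settled it at −161°, with residuals under 1 mm.

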